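# Load the sprung battery test rack

### The job

First take the yellow setting block out of the sprung test rack, then load every battery pack on the bench into the rack one behind another, pressing the red spring-loaded carriage back to let each one in, so that all stand upright and fully down between the fixed stop and the carriage. Put the three setting blocks away upright, each fully down in the storage slot of its own colour, and leave the tin, bin and screwdriver alone.

Things in the scene. Friction and masses are not known exactly. Their poses are not given: they have to be found in the camera images.
- rack_stop (a point): Sprung test rack fixed to the bench: metal base 262 x 100, its floor 10 mm above the bench; grey fixed stop at one end (84 wide, top 40 mm above the floor). This point: on the floor, mid-width, at the stop's inner face. +x runs along the row from stop to red carriage, z up. The floor is 60 mm wide (y -30 to 30) between low side rails 8 mm thick, tops 20 mm above the floor.
- carriage_face (a point): Flat face of the red carriage at rack-floor height, mid-width, axes as rack_stop; the row is on its -x side. Its plate is 14 mm thick, 56 wide and reaches 80 mm above the floor: 20 mm above a seated pack, 40 mm above the stop, so a held pack carried over the stop or seated packs can press it back.
- carriage (a joint): Travel of the red carriage in m, 0 to 0.166, away from the stop. The gap between stop and carriage face is 0.024 + this value. A spring always drives it towards the stop with 4 N at 0, rising to 7.3 N at full travel, lightly damped; it does not latch. At the start it clamps the yellow block (about 0.012).
- pack1_mid (a point): Battery pack (some of the four are absent): black box with a blue band, 40 (x) x 52 (y) x 60 mm high, 0.25 to 0.4 kg, upright. This point: its centre, 30 mm above the underside. In the rack its x lies along the rack's x, either way round, so it takes 40 mm of the row; there it can be gripped only by its ends (52 mm, along y).
- pack2_mid (a point): Battery pack (some of the four are absent): black box with a blue band, 40 (x) x 52 (y) x 60 mm high, 0.25 to 0.4 kg, upright. This point: its centre, 30 mm above the underside. In the rack its x lies along the rack's x, either way round, so it takes 40 mm of the row; there it can be gripped only by its ends (52 mm, along y).
- pack3_mid (a point): Battery pack (some of the four are absent): black box with a blue band, 40 (x) x 52 (y) x 60 mm high, 0.25 to 0.4 kg, upright. This point: its centre, 30 mm above the underside. In the rack its x lies along the rack's x, either way round, so it takes 40 mm of the row; there it can be gripped only by its ends (52 mm, along y).
- pack4_mid (a point): Battery pack (some of the four are absent): black box with a blue band, 40 (x) x 52 (y) x 60 mm high, 0.25 to 0.4 kg, upright. This point: its centre, 30 mm above the underside. In the rack its x lies along the rack's x, either way round, so it takes 40 mm of the row; there it can be gripped only by its ends (52 mm, along y).
- yellow_block_mid (a point): Yellow setting block 36 (x) x 50 (y) x 60 mm high, 0.25 kg, at the start clamped upright in the rack between stop and carriage, its x along the rack's x. This point is its centre, 30 mm above the underside.
- yellow_slot_floor (a point): Storage slot of the yellow block: blue tray fixed to the bench, yellow floor and labels, inside 56 (x) x 74 (y) mm, walls 5 mm thick with tops 15 mm above its floor. This point is the centre of the floor's upper face (5 mm above the bench); z up.
- red_block_mid (a point): Red setting block 36 (x) x 50 (y) x 60 mm high, 0.25 kg, at the start upright on the bench. This point is its centre, 30 mm above the underside.
- red_slot_floor (a point): Storage slot of the red block: blue tray fixed to the bench, red floor and labels, inside 56 (x) x 74 (y) mm, walls 5 mm thick with tops 15 mm above its floor. This point is the centre of the floor's upper face (5 mm above the bench); z up.
- green_block_mid (a point): Green setting block 36 (x) x 50 (y) x 60 mm high, 0.25 kg, at the start upright on the bench. This point is its centre, 30 mm above the underside.
- green_slot_floor (a point): Storage slot of the green block: blue tray fixed to the bench, green floor and labels, inside 56 (x) x 74 (y) mm, walls 5 mm thick with tops 15 mm above its floor. This point is the centre of the floor's upper face (5 mm above the bench); z up.
- tin: Bystander: closed tin with a pale label and white lid, 68 mm diameter, 80 high, standing; origin at the centre of its underside.
- parts_bin: Bystander: blue open bin 120 x 90 x 60 mm, origin at the centre of its underside.
- screwdriver: Bystander: yellow-handled screwdriver lying on the bench beyond the loose setting blocks; origin under its middle.
Mind the look-alikes: they are no part of the job. Leave any pink look-alike of the part that bears pack2_mid alone. Leave any orange look-alike of the part that bears pack3_mid alone.

How it is judged:
By the outcome, as a careful person would: the job done as asked, in the order asked, and still so for the second after the job is handed in, with the robot touching nothing.
Of pack1, pack2, pack3, pack4 only 2 to 4 are there at a start; the rules pass over those that are not, and their reading is None.
At some moment in a run one of pack1, pack2, pack3, pack4 may be knocked a few centimetres aside while the robot is not near it.
It also fails if it takes over 210 s, if anything falls off the work surface, if the arm or the gripper's body presses on something with over 40 N, if the wrist force passes 120 N, or if a joint passes its speed limit or range.

### The arm

A 6-joint arm with a two-finger parallel gripper is mounted at the origin on the work surface. World frame = base frame: x ahead of the robot, y to its left, z up, the work surface at z = 0. Lengths are in mm, angles in rad, forces in N, time in s.
With the tool pointing down it reaches from about 400 to 925 mm from the base axis. Payload 12.5 kg.
Tool frame: the origin (TCP) lies on the centre line of the jaws, within the pads' length; the fingertips stand 14 mm ahead of it and the grasp point (between the pads) lies 5 mm behind it; z points along the fingers, x is the direction in which the jaws open and shut, and the axes are right-handed (so a half turn about z gives the same grasp; the last joint's range is limited). The gripper opens to 95 mm and grips with 3 to 60 N. Pads are 20 mm wide; open, the fingers measure 119 mm over their backs; the gripper's body (75 mm by 180 mm) begins 59 mm behind the grasp point.
Start: joints at [-0.106, 0.491, 1.559, -0, 1.092, -0.106], TCP at [625.016, 0.021, 228.661] pointing down, gripper open.
Joint ranges: [-3.1, 3.1], [-0.84, 2.19], [0.05, 2.79], [-1.13, 4.28], [0.06, 2.93], [-2.69, 2.69]. Speed limits (rad/s): [2.22, 2.22, 2.79, 3.14, 3.14, 3.14].

### API

Orientations are given as [roll, pitch, yaw] about the fixed x, y, z axes, in that order (R = Rz(yaw) Ry(pitch) Rx(roll)).
In Python, from cell import state, read_camera, job_done gives the robot as it stands.
- The arm moves only by the shell command python3 -m handwheel 'ROWS'. ROWS is JSON, a list of rows, each an object of numbers: "hand": the finger opening in m, from 0 to 0.0951; "x", "y", "z": the shift along the world's x, y, z in m; "spin": the turn about the world's z in units of 5 degrees (1.0 is 5 degrees). In form: [{"hand": .., "x": .., "y": .., "z": .., "spin": ..}, ...]. A call has 1 to 20 rows; each row is the pose to reach, as a shift and turn from the pose commanded when the call began; what a row does not reach only later rows make up. A row lasts 1/12 s, in which the tool goes at most 41.7 mm and 7.16 degrees, less where a joint would pass 70% of its speed; a pose out of reach is approached as far as the arm can. A call with a gripper value outside its range is refused whole. The fingers move at their own pace and stop on an object; the grip force is fixed at half the most. Time passes only in rows, so rows that repeat a pose let the fingers close. It gives the time, the measured TCP pose, the force and the opening at its end, in the units of the state.
- state(): the state, without advancing time (a new reading comes with each control period).
- read_camera(name): name is "scene" or "side" or "wrist"; returns a dict with "img" (400x640x3 uint8, red, green, blue), "fx", "fy", "cx", "cy" (pixels), "T" (4x4, takes a point from camera to world coordinates). Camera axes: x right, y down, z forward; pixel columns grow to the right and rows downward; lengths in mm; the calibration is good to about 2 mm. The wrist camera is an equidistant fisheye: a pixel r from the principal point sees the ray r / f radians off the axis. A picture is of the moment at which its call begins. There is no depth.
- job_done(): hands the job in, once; it reports no verdict.
The state is a dict: "t": time; "joints": joint angles; "qvel": joint speeds; "tau": joint torques, N m; "eef_pos": TCP position; "tcp_rot": TCP orientation; "ft_force": force on the tool from outside, world axes, zero at the start; "moment": the same for the moment, N m; "opening": opening from 0.0 (shut) to 1.0 (fully open).
Only numpy, scipy, OpenCV 4.12 (cv2) and the standard library are available. Lean on these libraries where they do the work, as an engineer would, in place of code of your own. Each camera call takes 0.05 s, during which the arm holds its last target. There are 200 camera calls.

## Working session

There is one attempt and no reset: what is moved stays moved. The work goes in short steps, Python scripts to look and compute and a shell command to move; the robot and the scene stay as the last step left them, time stands still between calls to the robot, and variables do not carry over. Pictures are saved under pics/ and viewed, about 12 in all and at most 16, crops included, and the job is handed in when it is done.

```bash
ls; mkdir -p pics
python3 - <<'E'
from cell import *
import cv2
print(state())
for n in ("scene","side"):
    c=read_camera(n); print(n,c['fx'],c['fy'],c['cx'],c['cy'],c['T'])
    cv2.imwrite(f'pics/{n}0.png',c['img'][:,:,::-1])
E
```

```text
pics
{'t': 0.0, 'joints': array([-1.05597471e-01,  4.91558838e-01,  1.55943666e+00, -8.56153022e-06,
        1.09170557e+00, -1.05613435e-01]), 'qvel': array([ 6.19100581e-04, -8.52900462e-04,  1.65915367e-04, -7.70065225e-04,
       -4.71319532e-05, -3.79268310e-04]), 'tau': array([-9.52334158e-04, -6.12640929e+01, -2.58175153e+01,  6.92750537e-02,
        4.83079045e-02, -1.38641695e-05]), 'eef_pos': array([6.24776019e+02, 4.60738532e-02, 2.28066594e+02]), 'tcp_rot': array([-3.14148336e+00,  1.10303752e-03,  1.99757900e-05]), 'ft_force': array([-0.3266258 ,  0.23325924, -0.47195515]), 'moment': array([ 0.01786827, -0.0085917 , -0.00881868]), 'opening': 1.0017421648256069}
scene 374.9570524076195 374.9570524076195 322.38527610090824 199.36793997864885 [[-2.83788669e-01  8.10254480e-01 -5.12788133e-01  1.18855824e+03]
 [ 9.58799143e-01  2.32545198e-01 -1.63177614e-01  1.93496076e+02]
 [-1.29689743e-02 -5.37968780e-01 -8.42864993e-01  1.07243961e+03]
 [ 0.00000000e+00  0.00000000e+00  0.00000000e+00  1.00000000e+00]]
side 383.1509791549903 383.1509791549903 313.66992676085056 198.69697277636763 [[ 9.32286101e-01 -1.99010202e-01  3.02055567e-01  2.66260584e+02]
 [-3.61716658e-01 -5.17344999e-01  7.75574118e-01 -7.03927198e+02]
 [ 1.91977494e-03 -8.32315500e-01 -5.54298857e-01  5.68211110e+02]
 [ 0.00000000e+00  0.00000000e+00  0.00000000e+00  1.00000000e+00]]
```

View pics/scene0.png

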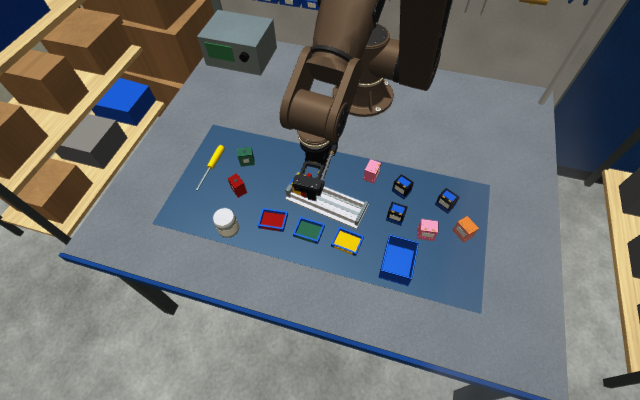

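View pics/side0.png

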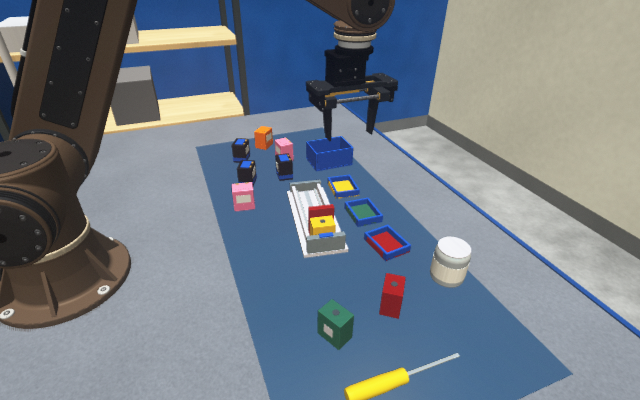

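```bash
cat > h.py <<'E'
from cell import *
import cv2, numpy as np
def ray(c,u,v,name):
    x,y=(u-c['cx'])/c['fx'],(v-c['cy'])/c['fy']
    if name=='wrist':
        r=np.hypot(x,y); k=np.sinc(r/np.pi); d=np.array([x*k,y*k,np.cos(r)])
    else: d=np.array([x,y,1.])
    return c['T'][:3,:3]@d
def w(c,u,v,z,name):
    d=ray(c,u,v,name); o=c['T'][:3,3]; s=(z-o[2])/d[2]; return (o+s*d)[:2].round(1)
def proj(c,p,name):
    q=np.linalg.inv(c['T'])@np.r_[p,1]; q=q[:3]
    if name=='wrist':
        n=np.hypot(q[0],q[1]); th=np.arctan2(n,q[2]); x,y=q[:2]/max(n,1e-9)*th
    else: x,y=q[:2]/q[2]
    return np.array([x*c['fx']+c['cx'],y*c['fy']+c['cy']])
E
python3 - <<'E'
from h import *
import pickle
c=read_camera('wrist'); print(c['fx'],c['cx'],c['cy'],c['T'].round(3)); pickle.dump(c,open('w0.pkl','wb'))
cv2.imwrite('pics/w0.png',c['img'][:,:,::-1])
s=read_camera('scene'); pickle.dump(s,open('s0.pkl','wb'))
cv2.imwrite('pics/s0c.png',cv2.resize(s['img'][130:290,180:500,::-1],None,fx=2.5,fy=2.5,interpolation=cv2.INTER_CUBIC))
for n,(u,v) in dict(p1=(402,181),p2=(448,195),p3=(396,209),red=(236,181),green=(246,153)).items(): print(n,w(s,u,v,60,'s'))
for n,(u,v) in dict(rs=(272,220),gs=(308,231),ys=(347,241)).items(): print(n,w(s,u,v,5,'s'))
print('rack ends',w(s,287,188,10,'s'),w(s,368,213,10,'s'))
E
```

```text
309.70691628693146 318.0521022558612 199.87081327931293 [[ 1.00000e+00  1.00000e-03  1.00000e-03  6.24710e+02]
 [ 1.00000e-03 -9.67000e-01 -2.55000e-01  7.18770e+01]
 [ 1.00000e-03  2.55000e-01 -9.67000e-01  3.84182e+02]
 [ 0.00000e+00  0.00000e+00  0.00000e+00  1.00000e+00]]
p1 [431.3 229.3]
p2 [445.4 380.5]
p3 [543.2 230.1]
red [ 582.4 -298.7]
green [ 462.1 -313.3]
rs [ 661.3 -148.8]
gs [667.3 -23.4]
ys [667.  105.6]
rack ends [ 531.3 -142.1] [551.8 146.7]
```

View pics/w0.png

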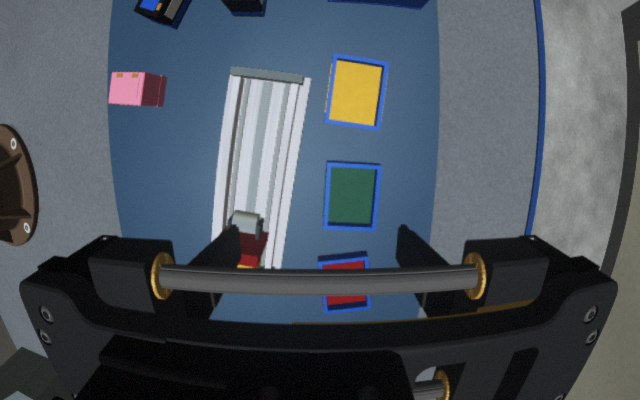

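View pics/s0c.png

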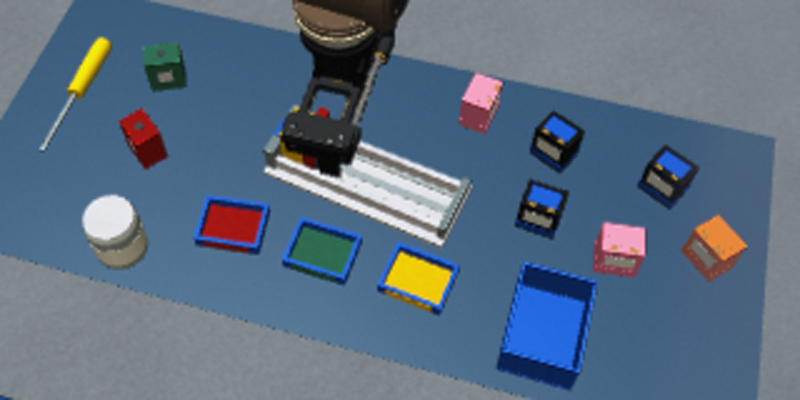

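```bash
python3 -m handwheel '[{"x":-0.065,"y":-0.43},{"x":-0.065,"y":-0.43},{"x":-0.065,"y":-0.43},{"x":-0.065,"y":-0.43},{"x":-0.065,"y":-0.43},{"x":-0.065,"y":-0.43},{"x":-0.065,"y":-0.43},{"x":-0.065,"y":-0.43},{"x":-0.065,"y":-0.43},{"x":-0.065,"y":-0.43},{"x":-0.065,"y":-0.43},{"x":-0.065,"y":-0.43},{"x":-0.065,"y":-0.43},{"x":-0.065,"y":-0.43}]'
python3 - <<'E'
from h import *
import pickle
c=read_camera('wrist'); pickle.dump(c,open('w1.pkl','wb'))
cv2.imwrite('pics/w1.png',cv2.resize(c['img'][0:290,60:580,::-1],(800,446),interpolation=cv2.INTER_CUBIC))
E
```

```text
invalid input
```

View pics/w1.png

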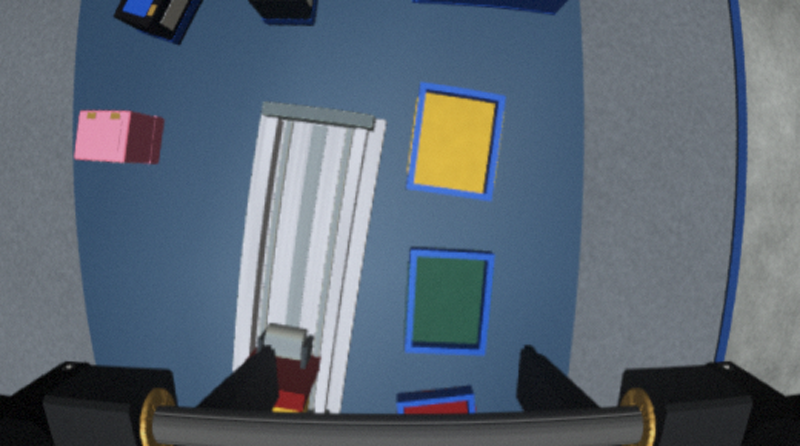

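```bash
python3 -m handwheel '[{"hand":0.095,"x":-0.065,"y":-0.43,"z":0,"spin":0},{"hand":0.095,"x":-0.065,"y":-0.43,"z":0,"spin":0},{"hand":0.095,"x":-0.065,"y":-0.43,"z":0,"spin":0},{"hand":0.095,"x":-0.065,"y":-0.43,"z":0,"spin":0},{"hand":0.095,"x":-0.065,"y":-0.43,"z":0,"spin":0},{"hand":0.095,"x":-0.065,"y":-0.43,"z":0,"spin":0},{"hand":0.095,"x":-0.065,"y":-0.43,"z":0,"spin":0},{"hand":0.095,"x":-0.065,"y":-0.43,"z":0,"spin":0},{"hand":0.095,"x":-0.065,"y":-0.43,"z":0,"spin":0},{"hand":0.095,"x":-0.065,"y":-0.43,"z":0,"spin":0},{"hand":0.095,"x":-0.065,"y":-0.43,"z":0,"spin":0},{"hand":0.095,"x":-0.065,"y":-0.43,"z":0,"spin":0},{"hand":0.095,"x":-0.065,"y":-0.43,"z":0,"spin":0},{"hand":0.095,"x":-0.065,"y":-0.43,"z":0,"spin":0}]'
python3 - <<'E'
from h import *
import pickle
c=read_camera('wrist'); pickle.dump(c,open('w1.pkl','wb'))
cv2.imwrite('pics/w1b.png',cv2.resize(c['img'][0:290,60:580,::-1],(800,446),interpolation=cv2.INTER_CUBIC))
E
```

```text
t: 1.42
eef_pos: [560.1, -429.1, 228.4]
tcp_rot: [-3.141, 0.0, 0.0]
ft_force: [0.5, 0.2, 0.2]
opening: 1.002
```

View pics/w1b.png

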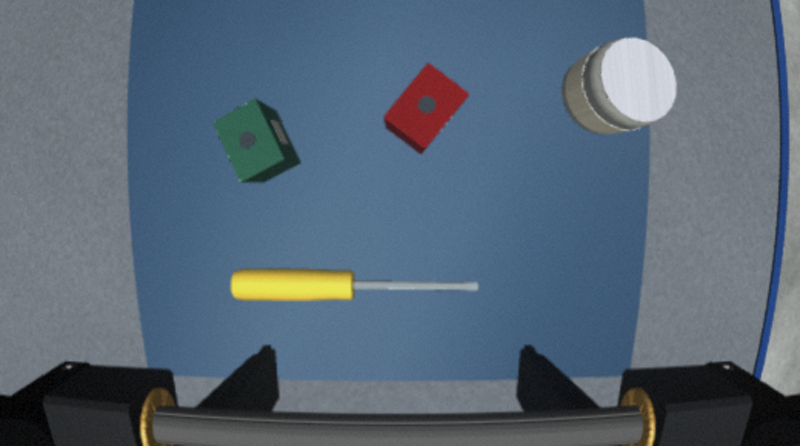

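```bash
python3 -m handwheel '[{"hand":0.095,"x":0,"y":0.17,"z":0,"spin":0},{"hand":0.095,"x":0,"y":0.17,"z":0,"spin":0},{"hand":0.095,"x":0,"y":0.17,"z":0,"spin":0},{"hand":0.095,"x":0,"y":0.17,"z":0,"spin":0},{"hand":0.095,"x":0,"y":0.17,"z":0,"spin":0},{"hand":0.095,"x":0,"y":0.17,"z":0,"spin":0},{"hand":0.095,"x":0,"y":0.17,"z":0,"spin":0}]'
python3 - <<'E'
from h import *
import pickle
c=pickle.load(open('w1.pkl','rb'))
k=520/800
for n,P in dict(red=[(427,104),(429,64),(469,96),(424,151),(385,117)],green=[(248,140),(213,124),(257,99),(282,158),(244,182)]).items():
    print(n,[list(w(c,60+u*k,v*k,60,'wrist')) for u,v in P])
c=read_camera('wrist'); pickle.dump(c,open('w2.pkl','wb'))
cv2.imwrite('pics/w2.png',cv2.resize(c['img'][0:290,160:480,::-1],(662,600),interpolation=cv2.INTER_CUBIC))
E
```

```text
t: 2.05
eef_pos: [560.5, -259.2, 229.2]
tcp_rot: [3.141, -0.001, 0.002]
ft_force: [0.4, -0.3, 0.3]
opening: 0.999
red [[np.float64(580.5), np.float64(-301.5)], [np.float64(581.9), np.float64(-272.9)], [np.float64(609.0), np.float64(-294.9)], [np.float64(578.5), np.float64(-334.0)], [np.float64(552.3), np.float64(-310.7)]]
green [[np.float64(457.3), np.float64(-323.0)], [np.float64(430.8), np.float64(-309.2)], [np.float64(463.8), np.float64(-294.1)], [np.float64(481.7), np.float64(-337.1)], [np.float64(453.9), np.float64(-352.4)]]
```

View pics/w2.png

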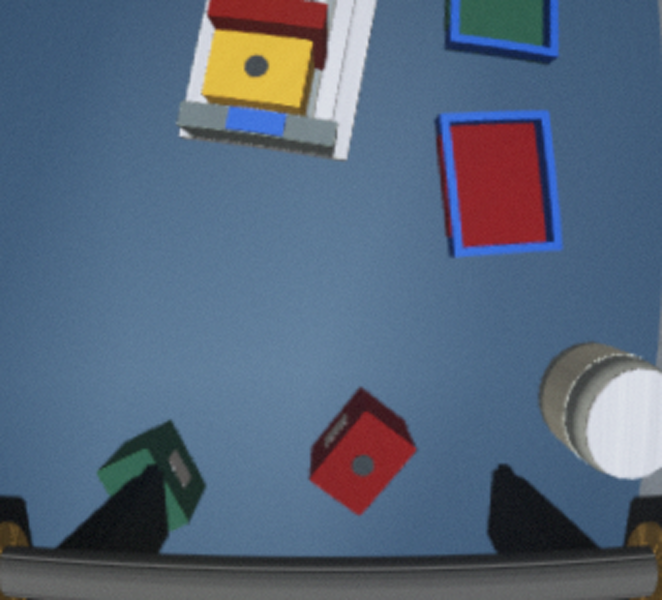

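Run:
```python
from h import *
import pickle
def rep(n,c,P,z):
    q=np.array([w(c,u,v,z,'wrist') for u,v in P]); print(n,q.tolist(),'mean',q.mean(0).round(1))
    e=np.roll(q,-1,0)-q; print('   len',np.hypot(*e.T).round(0),'ang',np.degrees(np.arctan2(e[:,1],e[:,0])).round(1))
a=pickle.load(open('w2.pkl','rb')); A=lambda L:[(160+u*320/662,v*290/600) for u,v in L]
b=pickle.load(open('w0.pkl','rb')); B=lambda L:[(60+u*.65,v*.65) for u,v in L]
rep('yellow',a,A([(217,31),(313,39),(305,108),(203,98)]),70)
rep('ydot',a,A([(256,66)]*2),70)
rep('stoptop',a,A([(185,103),(337,122),(333,148),(180,133)]),50)
rep('carr top',a,A([(209,0),(326,7),(324,36),(207,27)]),90)
rep('redslot',a,A([(435,113),(550,111),(562,248),(453,256)]),20)
rep('redfloor',a,A([(452,124),(540,122),(549,242),(463,249)]),5)
rep('yslot',b,B([(424,84),(505,94),(491,198),(408,187)]),20)
rep('gslot',b,B([(410,248),(494,252),(486,355),(407,352)]),20)
rep('base R edge',b,B([(385,120),(340,412)]),0)
rep('dark line L',b,B([(283,120),(257,360)]),10)
```

```text
yellow [[505.9, -74.5], [553.6, -80.7], [549.9, -117.3], [499.7, -110.4]] mean [527.3 -95.7]
   len [48. 37. 51. 36.] ang [ -7.4 -95.8 172.2  80.2]
ydot [[525.8, -94.7], [525.8, -94.7]] mean [525.8 -94.7]
   len [0. 0.] ang [0. 0.]
stoptop [[486.2, -107.7], [565.8, -120.5], [563.8, -134.5], [483.7, -124.1]] mean [ 524.9 -121.7]
   len [81. 14. 81. 17.] ang [ -9.1 -98.1 172.6  81.3]
carr top [[505.1, -64.8], [560.0, -70.7], [559.1, -85.9], [504.6, -79.2]] mean [532.2 -75.2]
   len [55. 15. 55. 14.] ang [ -6.1 -93.4 173.   88. ]
redslot [[622.0, -107.4], [691.4, -100.2], [699.6, -182.5], [633.0, -190.5]] mean [ 661.5 -145.2]
   len [70. 83. 67. 84.] ang [   5.9  -84.3 -173.2   97.5]
redfloor [[634.8, -110.3], [690.1, -104.5], [696.6, -179.1], [642.0, -186.2]] mean [ 665.9 -145. ]
   len [56. 75. 55. 76.] ang [   6.   -85.  -172.6   95.4]
yslot [[645.3, 150.2], [707.6, 145.0], [697.2, 62.8], [633.3, 70.1]] mean [670.9 107. ]
   len [63. 83. 64. 81.] ang [ -4.8 -97.2 173.5  81.5]
gslot [[635.0, 23.2], [700.8, 20.7], [698.5, -64.6], [633.2, -61.5]] mean [666.9 -20.5]
   len [66. 85. 65. 85.] ang [ -2.2 -91.5 177.3  88.8]
base R edge [[615.4, 124.4], [573.6, -127.2]] mean [594.5  -1.4]
   len [255. 255.] ang [-99.4  80.6]
dark line L [[535.3, 125.8], [503.9, -73.8]] mean [519.6  26. ]
   len [202. 202.] ang [-98.9  81.1]
```

```bash
python3 -m handwheel '[{"hand":0.095,"x":-0.0335,"y":0.164,"z":-0.03,"spin":-1.6},{"hand":0.095,"x":-0.0335,"y":0.164,"z":-0.03,"spin":-1.6},{"hand":0.095,"x":-0.0335,"y":0.164,"z":-0.03,"spin":-1.6},{"hand":0.095,"x":-0.0335,"y":0.164,"z":-0.03,"spin":-1.6},{"hand":0.095,"x":-0.0335,"y":0.164,"z":-0.03,"spin":-1.6},{"hand":0.095,"x":-0.0335,"y":0.164,"z":-0.03,"spin":-1.6},{"hand":0.095,"x":-0.0335,"y":0.164,"z":-0.065,"spin":-1.6},{"hand":0.095,"x":-0.0335,"y":0.164,"z":-0.1,"spin":-1.6},{"hand":0.095,"x":-0.0335,"y":0.164,"z":-0.13,"spin":-1.6},{"hand":0.095,"x":-0.0335,"y":0.164,"z":-0.155,"spin":-1.6},{"hand":0.095,"x":-0.0335,"y":0.164,"z":-0.17,"spin":-1.6},{"hand":0.095,"x":-0.0335,"y":0.164,"z":-0.179,"spin":-1.6},{"hand":0.095,"x":-0.0335,"y":0.164,"z":-0.179,"spin":-1.6},{"hand":0.035,"x":-0.0335,"y":0.164,"z":-0.179,"spin":-1.6},{"hand":0.035,"x":-0.0335,"y":0.164,"z":-0.179,"spin":-1.6},{"hand":0.035,"x":-0.0335,"y":0.164,"z":-0.179,"spin":-1.6},{"hand":0.035,"x":-0.0335,"y":0.164,"z":-0.179,"spin":-1.6},{"hand":0.035,"x":-0.0335,"y":0.164,"z":-0.179,"spin":-1.6},{"hand":0.035,"x":-0.0335,"y":0.164,"z":-0.179,"spin":-1.6},{"hand":0.035,"x":-0.0335,"y":0.164,"z":-0.179,"spin":-1.6}]'
```

```text
t: 3.77
eef_pos: [526.6, -96.0, 49.9]
tcp_rot: [3.141, -0.001, -0.14]
ft_force: [0.4, -0.4, -0.2]
opening: 0.565
```

```bash
python3 -m handwheel '[{"hand":0.035,"x":0,"y":0,"z":0,"spin":0},{"hand":0.035,"x":0,"y":0,"z":0,"spin":0},{"hand":0.035,"x":0,"y":0,"z":0,"spin":0},{"hand":0.035,"x":0,"y":0,"z":0.01,"spin":0},{"hand":0.035,"x":0,"y":0,"z":0.02,"spin":0},{"hand":0.035,"x":0,"y":0,"z":0.035,"spin":0},{"hand":0.035,"x":0,"y":0,"z":0.05,"spin":0},{"hand":0.035,"x":0,"y":0,"z":0.07,"spin":0},{"hand":0.035,"x":0,"y":0,"z":0.09,"spin":0},{"hand":0.035,"x":0,"y":0,"z":0.11,"spin":0},{"hand":0.035,"x":0,"y":0,"z":0.13,"spin":0},{"hand":0.035,"x":0,"y":0,"z":0.13,"spin":0}]'
```

```text
t: 4.77
eef_pos: [527.9, -96.3, 184.0]
tcp_rot: [3.14, -0.007, -0.139]
ft_force: [0.1, -0.8, -1.7]
opening: 0.528
```

```bash
python3 -m handwheel '[{"hand":0.035,"x":0.0435,"y":0.03,"z":0,"spin":1.4},{"hand":0.035,"x":0.07,"y":0.06,"z":0,"spin":2.8},{"hand":0.035,"x":0.09,"y":0.09,"z":0,"spin":4.2},{"hand":0.035,"x":0.11,"y":0.12,"z":0,"spin":5.6},{"hand":0.035,"x":0.13,"y":0.15,"z":0,"spin":7},{"hand":0.035,"x":0.1435,"y":0.18,"z":0,"spin":8.4},{"hand":0.035,"x":0.1435,"y":0.202,"z":0,"spin":9.8},{"hand":0.035,"x":0.1435,"y":0.202,"z":0,"spin":11.2},{"hand":0.035,"x":0.1435,"y":0.202,"z":0,"spin":12.6},{"hand":0.035,"x":0.1435,"y":0.202,"z":0,"spin":14},{"hand":0.035,"x":0.1435,"y":0.202,"z":0,"spin":15.4},{"hand":0.035,"x":0.1435,"y":0.202,"z":0,"spin":16.8},{"hand":0.035,"x":0.1435,"y":0.202,"z":0,"spin":18.2},{"hand":0.035,"x":0.1435,"y":0.202,"z":0,"spin":18.2},{"hand":0.035,"x":0.1435,"y":0.202,"z":-0.03,"spin":18.2},{"hand":0.035,"x":0.1435,"y":0.202,"z":-0.06,"spin":18.2},{"hand":0.035,"x":0.1435,"y":0.202,"z":-0.08,"spin":18.2},{"hand":0.035,"x":0.1435,"y":0.202,"z":-0.09,"spin":18.2},{"hand":0.035,"x":0.1435,"y":0.202,"z":-0.09,"spin":18.2},{"hand":0.035,"x":0.1435,"y":0.202,"z":-0.09,"spin":18.2}]'
python3 - <<'E'
from h import *
c=read_camera('side');b=read_camera('scene')
p=[cv2.resize(c['img'][120:280,260:480,::-1],(800,582),interpolation=2)[:480,:400] ,cv2.resize(b['img'][170:290,250:370,::-1],(400,400),interpolation=2)]
a=np.zeros((480,400,3),np.uint8);a[:400]=p[1]
cv2.imwrite('pics/p.png',np.hstack([p[0],a]))
E
```

```text
t: 6.43
eef_pos: [670.3, 106.1, 89.9]
tcp_rot: [-3.142, -0.0, 1.447]
ft_force: [0.2, -0.1, -2.1]
opening: 0.529
```

View pics/p.png

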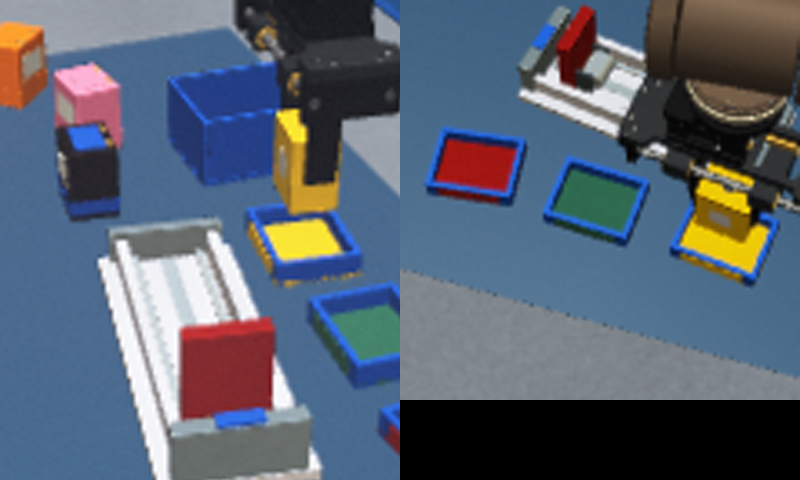

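```bash
python3 -m handwheel '[{"hand":0.035,"x":0,"y":0,"z":-0.02,"spin":0},{"hand":0.035,"x":0,"y":0,"z":-0.035,"spin":0},{"hand":0.035,"x":0,"y":0,"z":-0.042,"spin":0},{"hand":0.035,"x":0,"y":0,"z":-0.0445,"spin":0},{"hand":0.035,"x":0,"y":0,"z":-0.0445,"spin":0},{"hand":0.07,"x":0,"y":0,"z":-0.0445,"spin":0},{"hand":0.07,"x":0,"y":0,"z":-0.0445,"spin":0},{"hand":0.07,"x":0,"y":0,"z":-0.0445,"spin":0},{"hand":0.07,"x":0,"y":0,"z":-0.0445,"spin":0},{"hand":0.07,"x":0,"y":0,"z":-0.0445,"spin":0},{"hand":0.07,"x":0,"y":0,"z":-0.01,"spin":0},{"hand":0.07,"x":0,"y":0,"z":0.03,"spin":0},{"hand":0.07,"x":0,"y":0,"z":0.07,"spin":0},{"hand":0.07,"x":0,"y":0,"z":0.11,"spin":0},{"hand":0.07,"x":0,"y":0,"z":0.14,"spin":0},{"hand":0.07,"x":0,"y":0,"z":0.14,"spin":0}]'
```

```text
t: 7.87
eef_pos: [671.9, 106.2, 237.1]
tcp_rot: [3.131, -0.002, 1.449]
ft_force: [0.2, -0.1, -0.1]
opening: 0.734
```

```bash
python3 -m handwheel '[{"hand":0.095,"x":0,"y":0.04,"z":0,"spin":0},{"hand":0.095,"x":0,"y":0.08,"z":0,"spin":0},{"hand":0.095,"x":0,"y":0.12,"z":0,"spin":0},{"hand":0.095,"x":0,"y":0.16,"z":0,"spin":0},{"hand":0.095,"x":0,"y":0.19,"z":0,"spin":0},{"hand":0.095,"x":0,"y":0.19,"z":0,"spin":0},{"hand":0.095,"x":0,"y":0.19,"z":0,"spin":0}]'
python3 - <<'E'
from h import *
import pickle
c=read_camera('wrist'); pickle.dump(c,open('w3.pkl','wb'))
cv2.imwrite('pics/w3.png',cv2.resize(c['img'][0:290,120:520,::-1],(800,580),interpolation=cv2.INTER_CUBIC))
E
```

```text
t: 8.45
eef_pos: [669.4, 297.6, 228.8]
tcp_rot: [-3.141, 0.0, 1.451]
ft_force: [-0.0, -0.6, 1.0]
opening: 0.996
```

View pics/w3.png

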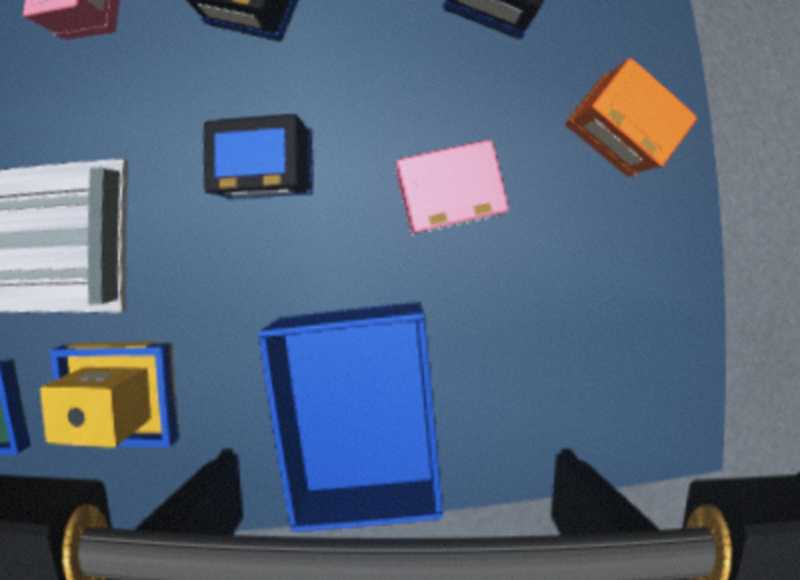

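Run:
```python
from h import *
import pickle
c=pickle.load(open('w3.pkl','rb'))
def rep(n,P,z):
    q=np.array([w(c,120+u/2,v/2,z,'wrist') for u,v in P]); print(n,q.tolist(),'mean',q.mean(0).round(1))
    e=np.roll(q,-1,0)-q; print('   len',np.hypot(*e.T).round(0),'ang',np.degrees(np.arctan2(e[:,1],e[:,0])).round(1))
rep('p3',[(204,122),(296,114),(303,187),(206,193)],60)
rep('blue',[(215,133),(284,127),(288,177),(215,181)],60)
rep('pink',[(397,159),(492,141),(509,210),(413,233)],60)
rep('bin',[(261,332),(423,316),(440,518),(294,528)],60)
rep('base end',[(125,160),(125,312)],0)
rep('yslot',[(53,348),(168,344),(175,444)],20)
```

```text
p3 [[519.4, 212.7], [524.5, 262.7], [564.3, 261.8], [558.6, 209.3]] mean [541.7 236.6]
   len [50. 40. 53. 39.] ang [ 84.2  -1.3 -96.2 175. ]
blue [[526.8, 218.2], [530.6, 255.6], [557.8, 254.6], [553.0, 215.1]] mean [542.  235.9]
   len [38. 27. 40. 26.] ang [ 84.2  -2.1 -96.9 173.3]
pink [[556.2, 312.0], [551.4, 362.3], [588.8, 367.0], [595.9, 315.6]] mean [573.1 339.2]
   len [51. 38. 52. 40.] ang [  95.5    7.2  -82.1 -174.8]
bin [[637.6, 228.6], [640.0, 315.8], [757.1, 313.1], [754.1, 227.3]] mean [697.2 271.2]
   len [ 87. 117.  86. 117.] ang [ 88.4  -1.3 -92.  179.4]
base end [[518.0, 138.1], [618.1, 122.4]] mean [568.  130.2]
   len [101. 101.] ang [ -8.9 171.1]
yslot [[631.7, 72.4], [641.5, 157.8], [706.7, 148.6]] mean [660.  126.3]
   len [ 86.  66. 107.] ang [  83.5   -8.  -134.5]
```

```bash
python3 -m handwheel '[{"hand":0.08,"x":-0.035,"y":-0.02,"z":0,"spin":0.2},{"hand":0.08,"x":-0.07,"y":-0.04,"z":0,"spin":0.2},{"hand":0.08,"x":-0.105,"y":-0.06,"z":0,"spin":0.2},{"hand":0.08,"x":-0.1285,"y":-0.06,"z":0,"spin":0.2},{"hand":0.08,"x":-0.1285,"y":-0.06,"z":-0.03,"spin":0.2},{"hand":0.08,"x":-0.1285,"y":-0.06,"z":-0.07,"spin":0.2},{"hand":0.08,"x":-0.1285,"y":-0.06,"z":-0.11,"spin":0.2},{"hand":0.08,"x":-0.1285,"y":-0.06,"z":-0.15,"spin":0.2},{"hand":0.08,"x":-0.1285,"y":-0.06,"z":-0.18,"spin":0.2},{"hand":0.08,"x":-0.1285,"y":-0.06,"z":-0.192,"spin":0.2},{"hand":0.08,"x":-0.1285,"y":-0.06,"z":-0.192,"spin":0.2},{"hand":0.035,"x":-0.1285,"y":-0.06,"z":-0.192,"spin":0.2},{"hand":0.035,"x":-0.1285,"y":-0.06,"z":-0.192,"spin":0.2},{"hand":0.035,"x":-0.1285,"y":-0.06,"z":-0.192,"spin":0.2},{"hand":0.035,"x":-0.1285,"y":-0.06,"z":-0.192,"spin":0.2},{"hand":0.035,"x":-0.1285,"y":-0.06,"z":-0.192,"spin":0.2},{"hand":0.035,"x":-0.1285,"y":-0.06,"z":-0.192,"spin":0.2},{"hand":0.035,"x":-0.1285,"y":-0.06,"z":-0.192,"spin":0.2},{"hand":0.035,"x":-0.1285,"y":-0.06,"z":-0.192,"spin":0.2},{"hand":0.035,"x":-0.1285,"y":-0.06,"z":-0.192,"spin":0.2}]'
```

```text
t: 10.17
eef_pos: [541.9, 236.1, 38.9]
tcp_rot: [3.14, -0.001, 1.466]
ft_force: [-0.9, -2.0, 7.3]
opening: 0.548
```

```bash
python3 -m handwheel '[{"hand":0.035,"x":0,"y":0,"z":0.02,"spin":0},{"hand":0.035,"x":0,"y":0,"z":0.05,"spin":0},{"hand":0.035,"x":0,"y":0,"z":0.08,"spin":0},{"hand":0.035,"x":0,"y":0,"z":0.11,"spin":0},{"hand":0.035,"x":0,"y":0,"z":0.13,"spin":0},{"hand":0.035,"x":0,"y":-0.02,"z":0.13,"spin":-1.4},{"hand":0.035,"x":0,"y":-0.05,"z":0.13,"spin":-2.8},{"hand":0.035,"x":-0.002,"y":-0.08,"z":0.13,"spin":-4.2},{"hand":0.035,"x":-0.004,"y":-0.11,"z":0.13,"spin":-5.6},{"hand":0.035,"x":-0.006,"y":-0.14,"z":0.13,"spin":-7},{"hand":0.035,"x":-0.008,"y":-0.17,"z":0.13,"spin":-8.4},{"hand":0.035,"x":-0.01,"y":-0.2,"z":0.13,"spin":-9.8},{"hand":0.035,"x":-0.012,"y":-0.23,"z":0.13,"spin":-11.2},{"hand":0.035,"x":-0.014,"y":-0.26,"z":0.13,"spin":-12.6},{"hand":0.035,"x":-0.0163,"y":-0.29,"z":0.13,"spin":-14},{"hand":0.035,"x":-0.0163,"y":-0.32,"z":0.13,"spin":-15.4},{"hand":0.035,"x":-0.0163,"y":-0.352,"z":0.13,"spin":-16.8},{"hand":0.035,"x":-0.0163,"y":-0.352,"z":0.13,"spin":-18.2},{"hand":0.035,"x":-0.0163,"y":-0.352,"z":0.13,"spin":-18.6},{"hand":0.035,"x":-0.0163,"y":-0.352,"z":0.13,"spin":-18.6}]'
```

```text
t: 11.83
eef_pos: [524.8, -116.5, 167.6]
tcp_rot: [-3.141, 0.0, -0.16]
ft_force: [-0.7, 0.9, -3.8]
opening: 0.546
```

```bash
python3 -m handwheel '[{"hand":0.035,"x":0,"y":0,"z":-0.03,"spin":0},{"hand":0.035,"x":0,"y":0,"z":-0.055,"spin":0},{"hand":0.035,"x":0,"y":0,"z":-0.07,"spin":0},{"hand":0.035,"x":0,"y":0,"z":-0.074,"spin":0},{"hand":0.035,"x":0,"y":0,"z":-0.074,"spin":0},{"hand":0.035,"x":0,"y":0,"z":-0.074,"spin":0},{"hand":0.035,"x":0,"y":0,"z":-0.074,"spin":0}]'
python3 - <<'E'
from h import *
import pickle
c=read_camera('side')
cv2.imwrite('pics/q.png',cv2.resize(c['img'][150:270,260:380,::-1],(600,600),interpolation=2))
E
```

```text
t: 12.42
eef_pos: [525.8, -116.0, 94.8]
tcp_rot: [3.141, -0.002, -0.156]
ft_force: [-0.0, 0.6, -3.0]
opening: 0.546
```

View pics/q.png

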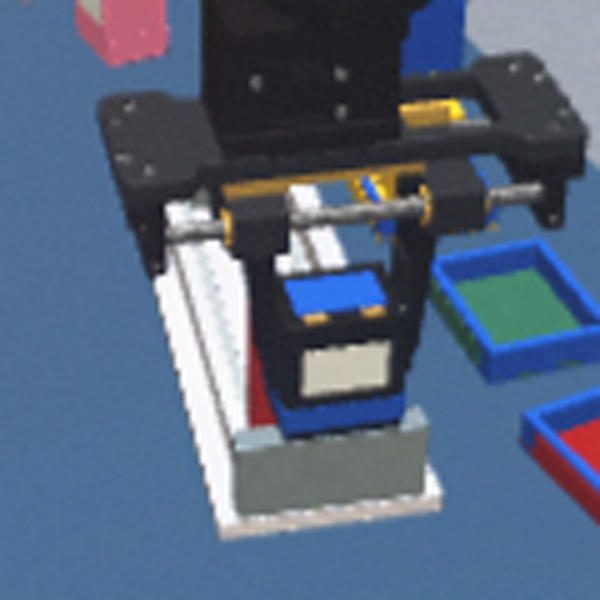

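Run:
```python
from h import *
c=read_camera('side')
S=np.array([526,-113.5]);X=np.array([.156,.988]);Y=np.array([-.988,.156])
P=lambda d,y,z:((proj(c,np.r_[S+d*X+y*Y,z],'s')-[260,150])*5).round(0)
for n,a in dict(stop_out_top=[(-12,42,50),(-12,-42,50)],stop_in=[(0,42,50),(0,-42,50)],stop_out_bot=[(-12,42,10),(-12,-42,10)],base=[(-12,50,0),(-12,-50,0)],pack_bot=[(-22,26,56),(-22,-26,56)],pack_top=[(-22,26,116),(-22,-26,116)]).items(): print(n,[P(*q).tolist() for q in a])
```

```text
stop_out_top [[242.0, 447.0], [434.0, 420.0]]
stop_in [[237.0, 429.0], [427.0, 403.0]]
stop_out_bot [[243.0, 518.0], [430.0, 491.0]]
base [[225.0, 538.0], [446.0, 506.0]]
pack_bot [[285.0, 445.0], [405.0, 429.0]]
pack_top [[286.0, 329.0], [411.0, 313.0]]
```

```bash
python3 -m handwheel '[{"hand":0.035,"x":-0.0015,"y":0.003,"z":0,"spin":0},{"hand":0.035,"x":-0.001,"y":0.007,"z":0,"spin":0},{"hand":0.035,"x":0,"y":0.011,"z":0,"spin":0},{"hand":0.035,"x":0.001,"y":0.015,"z":0,"spin":0},{"hand":0.035,"x":0.0015,"y":0.019,"z":0,"spin":0},{"hand":0.035,"x":0.002,"y":0.023,"z":0,"spin":0},{"hand":0.035,"x":0.0024,"y":0.0255,"z":0,"spin":0},{"hand":0.035,"x":0.0024,"y":0.0255,"z":0,"spin":0},{"hand":0.035,"x":0.0024,"y":0.0255,"z":0,"spin":0},{"hand":0.035,"x":0.0024,"y":0.0255,"z":0,"spin":0}]'
python3 -m handwheel '[{"hand":0.035,"x":0,"y":0,"z":-0.008,"spin":0},{"hand":0.035,"x":0,"y":0,"z":-0.016,"spin":0},{"hand":0.035,"x":0,"y":0,"z":-0.02,"spin":0},{"hand":0.035,"x":0,"y":0,"z":-0.02,"spin":0},{"hand":0.035,"x":0,"y":0,"z":-0.02,"spin":0}]'
```

```text
t: 13.35
eef_pos: [527.8, -90.6, 93.8]
tcp_rot: [3.141, -0.001, -0.157]
ft_force: [-0.7, -3.9, -1.0]
opening: 0.545
t: 13.77
eef_pos: [527.1, -90.4, 72.8]
tcp_rot: [-3.141, 0.002, -0.157]
ft_force: [-1.0, -4.1, -5.3]
opening: 0.543
```

```bash
python3 -m handwheel '[{"hand":0.035,"x":0,"y":0,"z":-0.007,"spin":0},{"hand":0.035,"x":0,"y":0,"z":-0.014,"spin":0},{"hand":0.035,"x":0,"y":0,"z":-0.02,"spin":0},{"hand":0.035,"x":0,"y":0,"z":-0.024,"spin":0},{"hand":0.035,"x":0,"y":0,"z":-0.0255,"spin":0},{"hand":0.035,"x":0,"y":0,"z":-0.0255,"spin":0},{"hand":0.035,"x":0,"y":0,"z":-0.0255,"spin":0}]'
```

```text
t: 14.35
eef_pos: [527.5, -90.4, 48.6]
tcp_rot: [-3.142, 0.0, -0.157]
ft_force: [-4.2, -3.3, 9.2]
opening: 0.546
```

```bash
python3 -m handwheel '[{"hand":0.072,"x":0,"y":0,"z":0,"spin":0},{"hand":0.072,"x":0,"y":0,"z":0,"spin":0},{"hand":0.072,"x":0,"y":0,"z":0,"spin":0},{"hand":0.072,"x":0,"y":0,"z":0,"spin":0},{"hand":0.072,"x":0,"y":0,"z":0.001,"spin":0},{"hand":0.09,"x":0,"y":0,"z":0.02,"spin":0},{"hand":0.09,"x":0,"y":0,"z":0.06,"spin":0},{"hand":0.09,"x":0,"y":0,"z":0.1,"spin":0},{"hand":0.09,"x":0,"y":0,"z":0.14,"spin":0},{"hand":0.09,"x":0,"y":0,"z":0.17,"spin":0},{"hand":0.09,"x":-0.03,"y":0.03,"z":0.18,"spin":0},{"hand":0.09,"x":-0.06,"y":0.07,"z":0.18,"spin":0},{"hand":0.09,"x":-0.07,"y":0.11,"z":0.18,"spin":0},{"hand":0.09,"x":-0.07,"y":0.15,"z":0.18,"spin":0},{"hand":0.09,"x":-0.07,"y":0.17,"z":0.18,"spin":0},{"hand":0.09,"x":-0.07,"y":0.17,"z":0.18,"spin":0},{"hand":0.09,"x":-0.07,"y":0.17,"z":0.18,"spin":0},{"hand":0.09,"x":-0.07,"y":0.17,"z":0.18,"spin":0}]'
python3 - <<'E'
from h import *
import pickle
c=read_camera('wrist'); pickle.dump(c,open('w4.pkl','wb'))
A=cv2.resize(c['img'][0:260,100:460,::-1],(720,520),interpolation=2)
cv2.imwrite('pics/w4.png',A)
s=read_camera('side'); cv2.imwrite('pics/s4.png',cv2.resize(s['img'][120:270,200:380,::-1],(720,600),interpolation=2)); print(c['T'][:3,3])
E
```

```text
t: 15.85
eef_pos: [457.6, 79.3, 228.1]
tcp_rot: [3.141, -0.0, -0.156]
ft_force: [0.1, -0.8, -0.1]
opening: 0.95
[468.54661152 150.26830946 384.15830856]
```

View pics/w4.png

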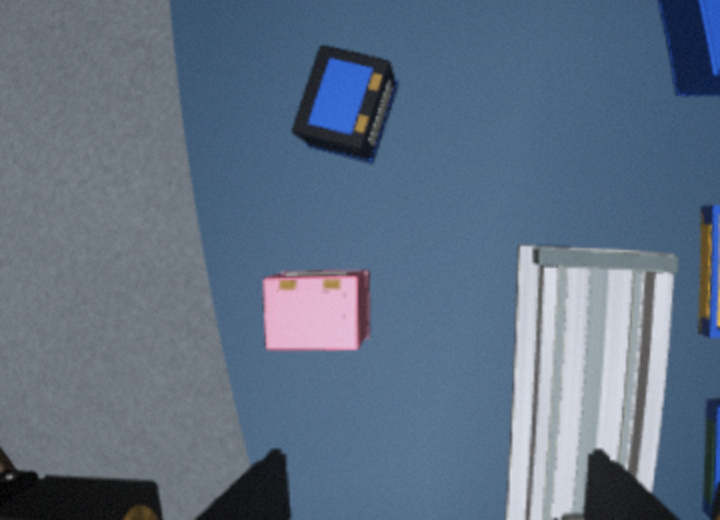

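View pics/s4.png

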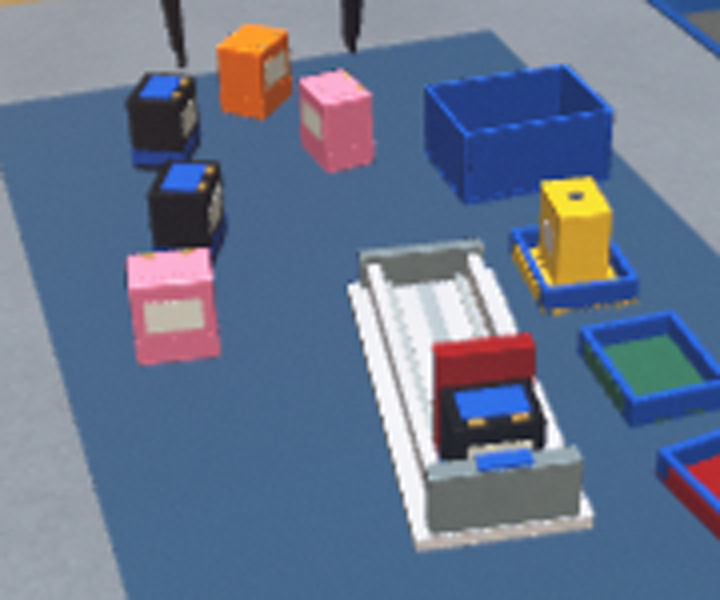

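```bash
cat >> h.py <<'E'
def packs(c,name='wrist',z=60):
    """rectangles of bright blue tops seen, in world at height z: centre, sides, angle of long side"""
    im=c['img'].astype(int); r,g,b=im[...,0],im[...,1],im[...,2]
    m=((b>140)&(b-r>90)&(b-g>60)).astype(np.uint8)
    n,l,st,_=cv2.connectedComponentsWithStats(m)
    for i in range(1,n):
        if not 60<st[i,4]<4000: continue
        cs,_=cv2.findContours((l==i).astype(np.uint8),0,cv2.CHAIN_APPROX_NONE)
        q=np.array([w(c,u,v,z,name) for u,v in cs[0][:,0]],np.float32)
        ce,sz,a=cv2.minAreaRect(q)
        if sz[0]<sz[1]: sz=sz[::-1]; a+=90
        print('px',st[i,:4],'centre',np.round(ce,1),'size',np.round(sz,1),'long at',round(a%180,1))
E
python3 - <<'E'
from h import *
import pickle
for f in ('w3','w4'):
    print(f); c=pickle.load(open(f+'.pkl','rb')); packs(c)
P=[(321,46),(393,65),(371,150),(295,130)]
q=np.array([w(c,100+u/2,v/2,60,'wrist') for u,v in P]); print(q.tolist(),q.mean(0)); e=np.roll(q,-1,0)-q; print(np.hypot(*e.T),np.degrees(np.arctan2(e[:,1],e[:,0])))
print('end plate',[w(c,100+u/2,v/2,z,'wrist').tolist() for u,v,z in [(519,246,10),(677,254,10)]])
P=[(264,278),(357,278),(357,350),(265,350)];print('pink',[w(c,100+u/2,v/2,60,'wrist').tolist() for u,v in P])
E
```

```text
w3
px [227  64  36  25] centre [540.5 235.3] size [38.3 24.3] long at 83.6
px [145 174  60  50] centre [662.2 128.3] size [76.  58.9] long at 81.7
px [ 80 182  49  47] centre [659.   14.7] size [75.5 59.3] long at 87.2
px [ 36 188  38  47] centre [655.1 -95.7] size [75.5 59.2] long at 96.5
w4
px [449   0  87  42] centre [696.5 254.2] size [119.4  57. ] long at 179.3
px [255  29  31  38] centre [431.4 236. ] size [37.9 24. ] long at 63.7
px [455 103  45  67] centre [647.9 111.3] size [75.4 59.1] long at 82.6
px [458 198  42  44] centre [645.4   9.4] size [59.5 51.6] long at 177.0
px [379 310  30  11] centre [ 529.  -101.6] size [38.8 15.1] long at 171.2
[[425.8, 265.5], [461.6, 247.0], [443.3, 202.8], [405.5, 221.6]] [434.05  234.225]
[40.29751853 47.83858275 42.21705816 48.36631059] [ -27.3281019  -112.49088287  153.556338     65.18349064]
end plate [[518.0, 139.5], [618.5, 122.9]]
pink [[375.5, 146.5], [425.1, 137.3], [418.4, 99.5], [368.1, 107.9]]
```

Run:
```python
from h import *
s=read_camera('side'); packs(s,'s',70)
I=lambda u,v,z:w(s,200+u/4,120+v/4,z,'s').tolist()
print('carr top',I(433,343,90),I(535,335,90))
print('stop top inner?',I(426,463,50),I(580,447,50))
print('far plate top',I(362,256,30),I(483,240,30))
print('pack front top edge',I(446,430,70),I(545,417,70))
```

```text
px [339 102 301 234] centre [877.4  18.2] size [1110.4   23.8] long at 90.0
px [306 136  47  23] centre [681.2 238.8] size [123.8 116.8] long at 178.6
px [328 176  32  18] centre [631.2  31.6] size [82.7 60.7] long at 83.5
px [345 197  38  25] centre [628.1 -83.8] size [81.5 61.5] long at 86.9
px [314 216  19   9] centre [525.7 -91.4] size [38.1 23.8] long at 170.7
px [365 224  46  31] centre [ 624.6 -196.2] size [80.1 61. ] long at 96.2
carr top [505.7, -56.5] [561.0, -69.5]
stop top inner? [482.9, -106.1] [565.2, -123.3]
far plate top [527.2, 138.0] [611.0, 128.2]
pack front top edge [493.9, -107.3] [547.1, -115.8]
```

```bash
python3 -m handwheel '[{"hand":0.08,"x":-0.005,"y":0.03,"z":0,"spin":1.4},{"hand":0.08,"x":-0.01,"y":0.06,"z":0,"spin":2.8},{"hand":0.08,"x":-0.015,"y":0.09,"z":0,"spin":4.2},{"hand":0.08,"x":-0.02,"y":0.12,"z":0,"spin":5.6},{"hand":0.08,"x":-0.0246,"y":0.1544,"z":0,"spin":7},{"hand":0.08,"x":-0.0246,"y":0.1544,"z":0,"spin":8.4},{"hand":0.08,"x":-0.0246,"y":0.1544,"z":0,"spin":9.8},{"hand":0.08,"x":-0.0246,"y":0.1544,"z":0,"spin":11.2},{"hand":0.08,"x":-0.0246,"y":0.1544,"z":0,"spin":12.6},{"hand":0.08,"x":-0.0246,"y":0.1544,"z":0,"spin":14},{"hand":0.08,"x":-0.0246,"y":0.1544,"z":0,"spin":14.6},{"hand":0.08,"x":-0.0246,"y":0.1544,"z":-0.03,"spin":14.6},{"hand":0.08,"x":-0.0246,"y":0.1544,"z":-0.06,"spin":14.6},{"hand":0.08,"x":-0.0246,"y":0.1544,"z":-0.09,"spin":14.6},{"hand":0.08,"x":-0.0246,"y":0.1544,"z":-0.09,"spin":14.6}]'
python3 - <<'E'
from h import *
s=read_camera('scene'); packs(s,'s',60)
E
```

```text
t: 17.25
eef_pos: [431.6, 232.3, 134.1]
tcp_rot: [-3.137, 0.005, 1.115]
ft_force: [-1.1, -0.5, -0.9]
opening: 0.844
px [97 78 51 34] centre [ 317.  -898.7] size [161.8 142. ] long at 179.9
px [295 175  11  11] centre [520.  -96.6] size [38.  23.7] long at 169.5
px [398 177  13  10] centre [430.  234.1] size [36.5 22. ] long at 64.1
px [443 191  13  10] centre [446.3 384.7] size [36.  21.8] long at 62.9
px [257 208  31  21] centre [ 681.2 -133.5] size [82.  64.6] long at 96.6
px [293 216  32  26] centre [685. -14.] size [81.9 64.5] long at 87.2
px [331 226  33  28] centre [688.4 108.8] size [82.2 64.6] long at 82.6
px [381 235  38  44] centre [696.6 269.4] size [120.   90.2] long at 179.1
px [ 63 254 114  36] centre [ 970.6 -497.7] size [372.6   8.9] long at 90.0
px [195 294 131  41] centre [970.1 -66. ] size [375.1   9.2] long at 90.1
px [359 344  72  23] centre [969.8 303.6] size [181.4   9.3] long at 90.0
```

Pack still in place. Descend and grip.

```bash
python3 -m handwheel '[{"hand":0.08,"x":0,"y":0,"z":-0.03,"spin":0},{"hand":0.08,"x":0,"y":0,"z":-0.06,"spin":0},{"hand":0.08,"x":0,"y":0,"z":-0.085,"spin":0},{"hand":0.08,"x":0,"y":0,"z":-0.1,"spin":0},{"hand":0.08,"x":0,"y":0,"z":-0.1,"spin":0},{"hand":0.035,"x":0,"y":0,"z":-0.1,"spin":0},{"hand":0.035,"x":0,"y":0,"z":-0.1,"spin":0},{"hand":0.035,"x":0,"y":0,"z":-0.1,"spin":0},{"hand":0.035,"x":0,"y":0,"z":-0.1,"spin":0},{"hand":0.035,"x":0,"y":0,"z":-0.1,"spin":0},{"hand":0.035,"x":0,"y":0,"z":-0.1,"spin":0},{"hand":0.035,"x":0,"y":0,"z":-0.1,"spin":0},{"hand":0.035,"x":0,"y":0,"z":-0.1,"spin":0},{"hand":0.035,"x":0,"y":0,"z":-0.1,"spin":0}]'
```

```text
t: 18.47
eef_pos: [433.5, 234.1, 39.1]
tcp_rot: [3.14, -0.001, 1.117]
ft_force: [-1.3, 1.0, 9.0]
opening: 0.548
```

```bash
python3 -m handwheel '[{"hand":0.035,"x":0,"y":0,"z":0.02,"spin":0},{"hand":0.035,"x":0,"y":0,"z":0.05,"spin":0},{"hand":0.035,"x":0,"y":0,"z":0.08,"spin":0},{"hand":0.035,"x":0,"y":0,"z":0.11,"spin":0},{"hand":0.035,"x":0,"y":0,"z":0.13,"spin":0},{"hand":0.035,"x":0.008,"y":-0.03,"z":0.13,"spin":-1.4},{"hand":0.035,"x":0.016,"y":-0.06,"z":0.13,"spin":-2.8},{"hand":0.035,"x":0.025,"y":-0.09,"z":0.13,"spin":-4.2},{"hand":0.035,"x":0.033,"y":-0.12,"z":0.13,"spin":-5.6},{"hand":0.035,"x":0.041,"y":-0.15,"z":0.13,"spin":-7},{"hand":0.035,"x":0.05,"y":-0.18,"z":0.13,"spin":-8.4},{"hand":0.035,"x":0.06,"y":-0.21,"z":0.13,"spin":-9.8},{"hand":0.035,"x":0.07,"y":-0.24,"z":0.13,"spin":-11.2},{"hand":0.035,"x":0.08,"y":-0.27,"z":0.13,"spin":-12.6},{"hand":0.035,"x":0.09,"y":-0.3,"z":0.13,"spin":-14},{"hand":0.035,"x":0.0935,"y":-0.32,"z":0.13,"spin":-14.7},{"hand":0.035,"x":0.0935,"y":-0.333,"z":0.13,"spin":-14.7},{"hand":0.035,"x":0.0935,"y":-0.333,"z":0.13,"spin":-14.7},{"hand":0.035,"x":0.0935,"y":-0.333,"z":0.13,"spin":-14.7}]'
python3 -m handwheel '[{"hand":0.035,"x":0,"y":0,"z":-0.02,"spin":0},{"hand":0.035,"x":0,"y":0,"z":-0.04,"spin":0},{"hand":0.035,"x":0,"y":0,"z":-0.05,"spin":0},{"hand":0.035,"x":0,"y":0,"z":-0.055,"spin":0},{"hand":0.035,"x":0,"y":0,"z":-0.055,"spin":0},{"hand":0.035,"x":0,"y":0,"z":-0.055,"spin":0},{"hand":0.035,"x":0,"y":0,"z":-0.055,"spin":0}]'
```

```text
t: 20.05
eef_pos: [525.9, -98.9, 168.0]
tcp_rot: [-3.141, 0.001, -0.165]
ft_force: [-0.5, 0.7, -1.5]
opening: 0.545
t: 20.63
eef_pos: [526.9, -98.9, 114.0]
tcp_rot: [3.141, -0.001, -0.165]
ft_force: [0.9, -0.2, -2.8]
opening: 0.547
```

```bash
python3 -m handwheel '[{"hand":0.035,"x":0.001,"y":0.005,"z":0,"spin":0},{"hand":0.035,"x":0.0016,"y":0.01,"z":0,"spin":0},{"hand":0.035,"x":0.0024,"y":0.015,"z":0,"spin":0},{"hand":0.035,"x":0.0033,"y":0.02,"z":0,"spin":0},{"hand":0.035,"x":0.0041,"y":0.025,"z":0,"spin":0},{"hand":0.035,"x":0.005,"y":0.03,"z":0,"spin":0},{"hand":0.035,"x":0.0058,"y":0.035,"z":0,"spin":0},{"hand":0.035,"x":0.0066,"y":0.04,"z":0,"spin":0},{"hand":0.035,"x":0.0074,"y":0.045,"z":0,"spin":0},{"hand":0.035,"x":0.0079,"y":0.048,"z":0,"spin":0},{"hand":0.035,"x":0.0079,"y":0.048,"z":0,"spin":0},{"hand":0.035,"x":0.0079,"y":0.048,"z":0,"spin":0},{"hand":0.035,"x":0.0079,"y":0.048,"z":0,"spin":0}]'
python3 - <<'E'
from h import *
s=read_camera('side'); cv2.imwrite('pics/s5.png',cv2.resize(s['img'][150:260,260:390,::-1],(709,600),interpolation=2))
E
```

```text
t: 21.72
eef_pos: [535.2, -51.3, 113.9]
tcp_rot: [3.141, -0.002, -0.166]
ft_force: [1.4, -6.3, 0.7]
opening: 0.545
```

View pics/s5.png

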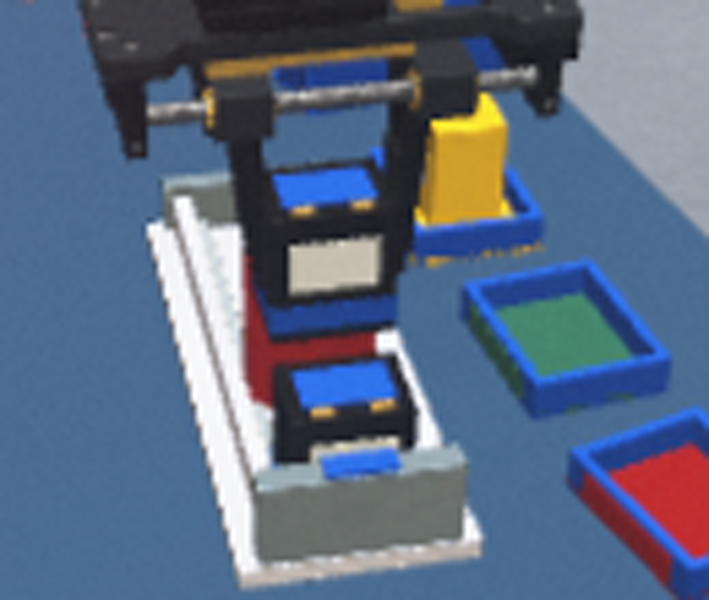

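```bash
python3 -m handwheel '[{"hand":0.035,"x":0,"y":0,"z":-0.005,"spin":0},{"hand":0.035,"x":0,"y":0,"z":-0.01,"spin":0},{"hand":0.035,"x":0,"y":0,"z":-0.014,"spin":0},{"hand":0.035,"x":0,"y":0,"z":-0.014,"spin":0},{"hand":0.035,"x":0,"y":0,"z":-0.014,"spin":0}]'
python3 -m handwheel '[{"hand":0.035,"x":0,"y":0,"z":-0.008,"spin":0},{"hand":0.035,"x":0,"y":0,"z":-0.016,"spin":0},{"hand":0.035,"x":0,"y":0,"z":-0.024,"spin":0},{"hand":0.035,"x":0,"y":0,"z":-0.03,"spin":0},{"hand":0.035,"x":0,"y":0,"z":-0.035,"spin":0},{"hand":0.035,"x":0,"y":0,"z":-0.035,"spin":0}]'
```

```text
t: 22.18
eef_pos: [534.5, -51.3, 99.2]
tcp_rot: [3.141, -0.0, -0.166]
ft_force: [0.2, -4.9, -5.9]
opening: 0.546
t: 22.68
eef_pos: [534.4, -51.2, 63.7]
tcp_rot: [3.141, 0.0, -0.166]
ft_force: [1.0, -4.0, -5.8]
opening: 0.548
```

```bash
python3 -m handwheel '[{"hand":0.035,"x":0,"y":0,"z":-0.006,"spin":0},{"hand":0.035,"x":0,"y":0,"z":-0.012,"spin":0},{"hand":0.035,"x":0,"y":0,"z":-0.016,"spin":0},{"hand":0.035,"x":0,"y":0,"z":-0.016,"spin":0},{"hand":0.035,"x":0,"y":0,"z":-0.016,"spin":0}]'
```

```text
t: 23.1
eef_pos: [534.6, -51.2, 48.5]
tcp_rot: [3.141, -0.001, -0.166]
ft_force: [0.5, -5.0, -1.0]
opening: 0.546
```

```bash
python3 -m handwheel '[{"hand":0.072,"x":0,"y":0,"z":0,"spin":0},{"hand":0.072,"x":0,"y":0,"z":0,"spin":0},{"hand":0.072,"x":0,"y":0,"z":0,"spin":0},{"hand":0.072,"x":0,"y":0,"z":0,"spin":0},{"hand":0.072,"x":0,"y":0,"z":0.001,"spin":0},{"hand":0.08,"x":0,"y":0,"z":0.02,"spin":0},{"hand":0.08,"x":0,"y":0,"z":0.06,"spin":0},{"hand":0.08,"x":0,"y":0,"z":0.1,"spin":0},{"hand":0.08,"x":0,"y":0,"z":0.14,"spin":0},{"hand":0.08,"x":0,"y":0.01,"z":0.17,"spin":0},{"hand":0.08,"x":-0.01,"y":0.05,"z":0.18,"spin":0},{"hand":0.08,"x":-0.02,"y":0.09,"z":0.18,"spin":0},{"hand":0.08,"x":-0.04,"y":0.125,"z":0.18,"spin":0},{"hand":0.08,"x":-0.06,"y":0.16,"z":0.18,"spin":0},{"hand":0.08,"x":-0.08,"y":0.195,"z":0.18,"spin":0},{"hand":0.08,"x":-0.09,"y":0.23,"z":0.18,"spin":0},{"hand":0.08,"x":-0.09,"y":0.265,"z":0.18,"spin":0},{"hand":0.08,"x":-0.09,"y":0.28,"z":0.18,"spin":0},{"hand":0.08,"x":-0.09,"y":0.28,"z":0.18,"spin":0},{"hand":0.08,"x":-0.09,"y":0.28,"z":0.18,"spin":0}]'
python3 - <<'E'
from h import *
import pickle
c=read_camera('wrist'); pickle.dump(c,open('w6.pkl','wb')); packs(c)
s=read_camera('side'); print('side'); packs(s,'s',70)
a=cv2.resize(c['img'][0:200,200:440,::-1],(480,400),interpolation=2)
b=cv2.resize(s['img'][150:250,270:350,::-1],(320,400),interpolation=2)
cv2.imwrite('pics/m6.png',np.hstack([a,b]))
E
```

```text
t: 24.77
eef_pos: [444.0, 229.3, 228.0]
tcp_rot: [3.141, 0.0, -0.164]
ft_force: [-0.2, -0.3, -0.1]
opening: 0.844
px [280  25  33  38] centre [447.  384.9] size [38.2 24.3] long at 61.5
px [476  87  78  78] centre [696.8 270.4] size [119.9  90.1] long at 179.2
px [470 212  42  28] centre [649.4 148.9] size [59.3 33.1] long at 172.9
side
px [53 70 27 19] centre [-150.3 1275.1] size [275.5 107.6] long at 90.1
px [339 102 301 234] centre [873.5  18.2] size [1110.4   16.1] long at 90.0
px [306 136  47  19] centre [685.  238.8] size [116.7 116.2] long at 88.4
px [328 176  32  18] centre [631.2  31.6] size [82.7 60.7] long at 83.5
px [345 197  38  24] centre [628.2 -83.5] size [80.9 61.5] long at 86.9
px [311 206  18   8] centre [533.4 -51.7] size [38.1 23.3] long at 171.1
px [314 216  19   9] centre [525.7 -91.4] size [38.1 23.8] long at 170.7
px [365 224  46  31] centre [ 624.6 -196.2] size [80.1 61. ] long at 96.2
```

View pics/m6.png

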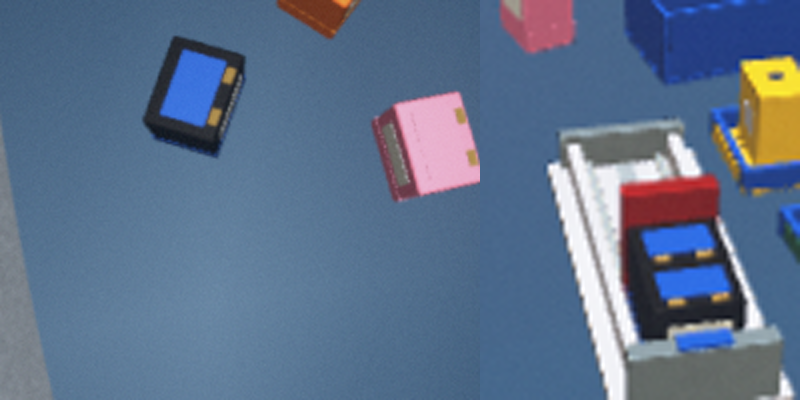

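```bash
python3 - <<'E'
from h import *
import pickle
c=pickle.load(open('w3.pkl','rb'))
print([w(c,120+u/2,v/2,60,'wrist').tolist() for u,v in [(628,58),(696,118),(660,168),(590,108)]])
E
python3 -m handwheel '[{"hand":0.08,"x":0.001,"y":0.03,"z":0,"spin":1.4},{"hand":0.08,"x":0.002,"y":0.06,"z":0,"spin":2.8},{"hand":0.08,"x":0.003,"y":0.09,"z":0,"spin":4.2},{"hand":0.08,"x":0.0036,"y":0.12,"z":0,"spin":5.6},{"hand":0.08,"x":0.0036,"y":0.1548,"z":0,"spin":7},{"hand":0.08,"x":0.0036,"y":0.1548,"z":0,"spin":8.4},{"hand":0.08,"x":0.0036,"y":0.1548,"z":0,"spin":9.8},{"hand":0.08,"x":0.0036,"y":0.1548,"z":0,"spin":11.2},{"hand":0.08,"x":0.0036,"y":0.1548,"z":0,"spin":12.6},{"hand":0.08,"x":0.0036,"y":0.1548,"z":0,"spin":14},{"hand":0.08,"x":0.0036,"y":0.1548,"z":0,"spin":14.2},{"hand":0.08,"x":0.0036,"y":0.1548,"z":-0.03,"spin":14.2},{"hand":0.08,"x":0.0036,"y":0.1548,"z":-0.06,"spin":14.2},{"hand":0.08,"x":0.0036,"y":0.1548,"z":-0.09,"spin":14.2},{"hand":0.08,"x":0.0036,"y":0.1548,"z":-0.09,"spin":14.2}]'
python3 - <<'E'
from h import *
s=read_camera('scene'); packs(s,'s',60)
E
```

```text
[[506.9, 444.9], [541.5, 482.4], [570.3, 455.5], [535.9, 418.2]]
t: 26.12
eef_pos: [446.7, 381.5, 133.5]
tcp_rot: [-3.138, 0.007, 1.069]
ft_force: [-0.3, -0.5, -0.4]
opening: 0.842
px [97 78 51 34] centre [ 317.  -898.7] size [161.8 142. ] long at 179.9
px [295 175  11  11] centre [520.  -96.6] size [38.  23.7] long at 169.5
px [305 180  12  10] centre [527.  -56.9] size [37.2 23.4] long at 168.3
px [443 191  13  10] centre [446.3 384.7] size [36.  21.8] long at 62.9
px [257 208  31  21] centre [ 681.2 -133.5] size [82.  64.6] long at 96.6
px [293 216  32  26] centre [685. -14.] size [81.9 64.5] long at 87.2
px [331 226  33  28] centre [688.4 108.8] size [82.2 64.6] long at 82.6
px [381 235  38  44] centre [696.6 269.7] size [120.   89.6] long at 179.2
px [ 60 254 123  37] centre [ 970.6 -494.2] size [400.9   9.1] long at 90.1
px [184 290 151  48] centre [970.2 -71.2] size [434.4   9.2] long at 90.1
px [352 341  80  27] centre [969.9 295.7] size [202.5   9.4] long at 90.0
```

Clear of the orange block, and the pack has not moved. Grip.

```bash
python3 -m handwheel '[{"hand":0.08,"x":0,"y":0,"z":-0.03,"spin":0},{"hand":0.08,"x":0,"y":0,"z":-0.06,"spin":0},{"hand":0.08,"x":0,"y":0,"z":-0.085,"spin":0},{"hand":0.08,"x":0,"y":0,"z":-0.1,"spin":0},{"hand":0.08,"x":0,"y":0,"z":-0.1,"spin":0},{"hand":0.035,"x":0,"y":0,"z":-0.1,"spin":0},{"hand":0.035,"x":0,"y":0,"z":-0.1,"spin":0},{"hand":0.035,"x":0,"y":0,"z":-0.1,"spin":0},{"hand":0.035,"x":0,"y":0,"z":-0.1,"spin":0},{"hand":0.035,"x":0,"y":0,"z":-0.1,"spin":0},{"hand":0.035,"x":0,"y":0,"z":-0.1,"spin":0},{"hand":0.035,"x":0,"y":0,"z":-0.1,"spin":0},{"hand":0.035,"x":0,"y":0,"z":-0.1,"spin":0},{"hand":0.035,"x":0,"y":0,"z":-0.1,"spin":0}]'
```

```text
t: 27.33
eef_pos: [448.3, 383.9, 39.2]
tcp_rot: [3.141, -0.001, 1.073]
ft_force: [-1.1, -1.7, 7.3]
opening: 0.543
```

```bash
python3 -m handwheel '[{"hand":0.035,"x":0,"y":0,"z":0.02,"spin":0},{"hand":0.035,"x":0,"y":0,"z":0.05,"spin":0},{"hand":0.035,"x":0,"y":0,"z":0.08,"spin":0},{"hand":0.035,"x":0,"y":0,"z":0.11,"spin":0},{"hand":0.035,"x":0,"y":-0.01,"z":0.13,"spin":0},{"hand":0.035,"x":0.006,"y":-0.04,"z":0.13,"spin":-1.2},{"hand":0.035,"x":0.013,"y":-0.07,"z":0.13,"spin":-2.5},{"hand":0.035,"x":0.02,"y":-0.105,"z":0.13,"spin":-3.9},{"hand":0.035,"x":0.027,"y":-0.14,"z":0.13,"spin":-5.3},{"hand":0.035,"x":0.034,"y":-0.175,"z":0.13,"spin":-6.7},{"hand":0.035,"x":0.041,"y":-0.21,"z":0.13,"spin":-8.1},{"hand":0.035,"x":0.048,"y":-0.245,"z":0.13,"spin":-9.5},{"hand":0.035,"x":0.055,"y":-0.28,"z":0.13,"spin":-10.9},{"hand":0.035,"x":0.062,"y":-0.315,"z":0.13,"spin":-12.3},{"hand":0.035,"x":0.07,"y":-0.35,"z":0.13,"spin":-13.7},{"hand":0.035,"x":0.077,"y":-0.385,"z":0.13,"spin":-14.2},{"hand":0.035,"x":0.083,"y":-0.42,"z":0.13,"spin":-14.2},{"hand":0.035,"x":0.085,"y":-0.443,"z":0.13,"spin":-14.2},{"hand":0.035,"x":0.085,"y":-0.443,"z":0.13,"spin":-14.2},{"hand":0.035,"x":0.085,"y":-0.443,"z":0.13,"spin":-14.2}]'
python3 -m handwheel '[{"hand":0.035,"x":0,"y":0,"z":-0.02,"spin":0},{"hand":0.035,"x":0,"y":0,"z":-0.04,"spin":0},{"hand":0.035,"x":0,"y":0,"z":-0.05,"spin":0},{"hand":0.035,"x":0,"y":0,"z":-0.055,"spin":0},{"hand":0.035,"x":0,"y":0,"z":-0.055,"spin":0},{"hand":0.035,"x":0,"y":0,"z":-0.055,"spin":0},{"hand":0.035,"x":0,"y":0,"z":-0.055,"spin":0}]'
```

```text
t: 29.0
eef_pos: [532.8, -60.3, 168.0]
tcp_rot: [-3.141, 0.0, -0.168]
ft_force: [0.4, 0.1, -3.2]
opening: 0.544
t: 29.58
eef_pos: [533.4, -59.1, 114.0]
tcp_rot: [3.142, -0.001, -0.165]
ft_force: [-0.2, 0.1, -2.8]
opening: 0.545
```

```bash
python3 -m handwheel '[{"hand":0.035,"x":0.001,"y":0.005,"z":0,"spin":0},{"hand":0.035,"x":0.0016,"y":0.01,"z":0,"spin":0},{"hand":0.035,"x":0.0024,"y":0.015,"z":0,"spin":0},{"hand":0.035,"x":0.0033,"y":0.02,"z":0,"spin":0},{"hand":0.035,"x":0.0041,"y":0.025,"z":0,"spin":0},{"hand":0.035,"x":0.005,"y":0.03,"z":0,"spin":0},{"hand":0.035,"x":0.0058,"y":0.035,"z":0,"spin":0},{"hand":0.035,"x":0.0066,"y":0.04,"z":0,"spin":0},{"hand":0.035,"x":0.0074,"y":0.045,"z":0,"spin":0},{"hand":0.035,"x":0.008,"y":0.0485,"z":0,"spin":0},{"hand":0.035,"x":0.008,"y":0.0485,"z":0,"spin":0},{"hand":0.035,"x":0.008,"y":0.0485,"z":0,"spin":0},{"hand":0.035,"x":0.008,"y":0.0485,"z":0,"spin":0}]'
python3 -m handwheel '[{"hand":0.035,"x":0,"y":0,"z":-0.005,"spin":0},{"hand":0.035,"x":0,"y":0,"z":-0.01,"spin":0},{"hand":0.035,"x":0,"y":0,"z":-0.014,"spin":0},{"hand":0.035,"x":0,"y":0,"z":-0.014,"spin":0},{"hand":0.035,"x":0,"y":0,"z":-0.014,"spin":0}]'
```

```text
t: 30.67
eef_pos: [541.8, -11.0, 114.0]
tcp_rot: [3.141, -0.003, -0.166]
ft_force: [1.0, -6.8, -0.2]
opening: 0.544
t: 31.08
eef_pos: [541.3, -11.1, 99.4]
tcp_rot: [3.141, -0.001, -0.166]
ft_force: [0.9, -5.4, -4.5]
opening: 0.547
```

```bash
python3 -m handwheel '[{"hand":0.035,"x":0,"y":0,"z":-0.008,"spin":0},{"hand":0.035,"x":0,"y":0,"z":-0.016,"spin":0},{"hand":0.035,"x":0,"y":0,"z":-0.024,"spin":0},{"hand":0.035,"x":0,"y":0,"z":-0.03,"spin":0},{"hand":0.035,"x":0,"y":0,"z":-0.035,"spin":0},{"hand":0.035,"x":0,"y":0,"z":-0.035,"spin":0}]'
python3 -m handwheel '[{"hand":0.035,"x":0,"y":0,"z":-0.006,"spin":0},{"hand":0.035,"x":0,"y":0,"z":-0.012,"spin":0},{"hand":0.035,"x":0,"y":0,"z":-0.016,"spin":0},{"hand":0.035,"x":0,"y":0,"z":-0.016,"spin":0},{"hand":0.035,"x":0,"y":0,"z":-0.016,"spin":0}]'
```

```text
t: 31.58
eef_pos: [541.3, -11.0, 64.0]
tcp_rot: [3.141, -0.001, -0.166]
ft_force: [0.6, -6.9, -4.4]
opening: 0.548
t: 32.0
eef_pos: [541.5, -11.0, 48.7]
tcp_rot: [3.141, -0.001, -0.166]
ft_force: [-0.5, -6.7, -3.6]
opening: 0.545
```

```bash
python3 -m handwheel '[{"hand":0.035,"x":0,"y":0,"z":-0.001,"spin":0},{"hand":0.035,"x":0,"y":0,"z":-0.001,"spin":0},{"hand":0.072,"x":0,"y":0,"z":-0.001,"spin":0},{"hand":0.072,"x":0,"y":0,"z":-0.001,"spin":0},{"hand":0.072,"x":0,"y":0,"z":-0.001,"spin":0},{"hand":0.072,"x":0,"y":0,"z":-0.001,"spin":0},{"hand":0.072,"x":0,"y":0,"z":0,"spin":0},{"hand":0.08,"x":0,"y":0,"z":0.02,"spin":0},{"hand":0.08,"x":0,"y":0,"z":0.06,"spin":0},{"hand":0.08,"x":0,"y":0,"z":0.1,"spin":0},{"hand":0.08,"x":0,"y":0,"z":0.14,"spin":0},{"hand":0.08,"x":0,"y":-0.01,"z":0.17,"spin":0},{"hand":0.08,"x":0,"y":-0.04,"z":0.18,"spin":1.4},{"hand":0.08,"x":0.01,"y":-0.08,"z":0.18,"spin":2.8},{"hand":0.08,"x":0.02,"y":-0.12,"z":0.18,"spin":4.2},{"hand":0.08,"x":0.03,"y":-0.16,"z":0.18,"spin":5.6},{"hand":0.08,"x":0.039,"y":-0.2,"z":0.18,"spin":7},{"hand":0.08,"x":0.039,"y":-0.24,"z":0.18,"spin":8.4},{"hand":0.08,"x":0.039,"y":-0.275,"z":0.18,"spin":9.8},{"hand":0.08,"x":0.039,"y":-0.292,"z":0.18,"spin":11.2}]'
python3 - <<'E'
from h import *
s=read_camera('side'); packs(s,'s',70)
E
```

```text
t: 33.67
eef_pos: [579.6, -306.7, 227.7]
tcp_rot: [3.142, 0.0, 0.815]
ft_force: [-0.5, -0.6, -0.8]
opening: 0.843
px [ 0  0 76 35] centre [-579.3 3563.7] size [2420.7  650.3] long at 103.0
px [187   0  34  27] centre [ 729.3 3170.1] size [1579.9  240.4] long at 81.4
px [226   0   8  32] centre [ 908.9 2985.9] size [1759.    48.6] long at 79.7
px [175  47  53  35] centre [ 451.2 1345.5] size [682.6 243.8] long at 81.5
px [231  46   8  37] centre [ 619.3 1310.5] size [713.   23.5] long at 80.2
px [15 59 50 76] centre [-169.4 1176.3] size [1078.2  209.1] long at 105.1
px [306 136  47  35] centre [676.7 202.6] size [204.2 129.3] long at 78.1
px [328 176  32  21] centre [629.9  23.3] size [99.  63.6] long at 80.6
px [439 177 201 160] centre [ 870.  -283.5] size [509.5   9.9] long at 89.9
px [307 197  18   7] centre [539.6 -12.8] size [38.5 25. ] long at 170.4
px [345 197  38  29] centre [626.  -91.8] size [98.2 65.1] long at 86.3
px [310 206  19   8] centre [532.9 -52.3] size [38.9 24.6] long at 171.1
px [314 216  19   9] centre [525.8 -91.3] size [38.1 24.6] long at 170.4
px [364 224  47  36] centre [ 623.1 -202.7] size [92.1 65.8] long at 95.6
```

```bash
python3 -m handwheel '[{"hand":0.08,"x":0,"y":0,"z":0,"spin":1},{"hand":0.08,"x":0,"y":0,"z":-0.03,"spin":1},{"hand":0.08,"x":0,"y":0,"z":-0.07,"spin":1},{"hand":0.08,"x":0,"y":0,"z":-0.11,"spin":1},{"hand":0.08,"x":0,"y":0,"z":-0.15,"spin":1},{"hand":0.08,"x":0,"y":0,"z":-0.18,"spin":1},{"hand":0.08,"x":0,"y":0,"z":-0.1885,"spin":1},{"hand":0.08,"x":0,"y":0,"z":-0.1885,"spin":1},{"hand":0.035,"x":0,"y":0,"z":-0.1885,"spin":1},{"hand":0.035,"x":0,"y":0,"z":-0.1885,"spin":1},{"hand":0.035,"x":0,"y":0,"z":-0.1885,"spin":1},{"hand":0.035,"x":0,"y":0,"z":-0.1885,"spin":1},{"hand":0.035,"x":0,"y":0,"z":-0.1885,"spin":1},{"hand":0.035,"x":0,"y":0,"z":-0.1885,"spin":1},{"hand":0.035,"x":0,"y":0,"z":-0.1885,"spin":1},{"hand":0.035,"x":0,"y":0,"z":-0.1885,"spin":1},{"hand":0.035,"x":0,"y":0,"z":-0.1885,"spin":1},{"hand":0.035,"x":0,"y":0,"z":-0.1885,"spin":1}]'
```

```text
t: 35.22
eef_pos: [580.4, -303.0, 40.8]
tcp_rot: [3.14, -0.0, 0.899]
ft_force: [-1.0, 1.2, 6.9]
opening: 0.524
```

```bash
python3 -m handwheel '[{"hand":0.035,"x":0,"y":0,"z":0.03,"spin":0},{"hand":0.035,"x":0,"y":0,"z":0.07,"spin":0},{"hand":0.035,"x":0,"y":0,"z":0.1,"spin":0},{"hand":0.035,"x":0.01,"y":0.03,"z":0.12,"spin":1.4},{"hand":0.035,"x":0.03,"y":0.06,"z":0.12,"spin":2.8},{"hand":0.035,"x":0.05,"y":0.09,"z":0.12,"spin":4.2},{"hand":0.035,"x":0.07,"y":0.12,"z":0.12,"spin":5.6},{"hand":0.035,"x":0.0834,"y":0.15,"z":0.12,"spin":7},{"hand":0.035,"x":0.0834,"y":0.157,"z":0.12,"spin":8.4},{"hand":0.035,"x":0.0834,"y":0.157,"z":0.12,"spin":8.9},{"hand":0.035,"x":0.0834,"y":0.157,"z":0.12,"spin":8.9},{"hand":0.035,"x":0.0834,"y":0.157,"z":0.09,"spin":8.9},{"hand":0.035,"x":0.0834,"y":0.157,"z":0.06,"spin":8.9},{"hand":0.035,"x":0.0834,"y":0.157,"z":0.035,"spin":8.9},{"hand":0.035,"x":0.0834,"y":0.157,"z":0.02,"spin":8.9},{"hand":0.035,"x":0.0834,"y":0.157,"z":0.01,"spin":8.9},{"hand":0.035,"x":0.0834,"y":0.157,"z":0.0055,"spin":8.9},{"hand":0.035,"x":0.0834,"y":0.157,"z":0.0055,"spin":8.9},{"hand":0.035,"x":0.0834,"y":0.157,"z":0.0055,"spin":8.9}]'
```

```text
t: 36.8
eef_pos: [663.7, -146.2, 45.9]
tcp_rot: [3.141, 0.0, 1.674]
ft_force: [-0.1, 0.9, -3.0]
opening: 0.526
```

```bash
python3 -m handwheel '[{"hand":0.07,"x":0,"y":0,"z":0,"spin":0},{"hand":0.07,"x":0,"y":0,"z":0,"spin":0},{"hand":0.07,"x":0,"y":0,"z":0,"spin":0},{"hand":0.07,"x":0,"y":0,"z":0,"spin":0},{"hand":0.07,"x":0,"y":0,"z":0,"spin":0},{"hand":0.07,"x":0,"y":0,"z":0.04,"spin":0},{"hand":0.07,"x":0,"y":0,"z":0.08,"spin":0},{"hand":0.07,"x":0,"y":0,"z":0.12,"spin":0},{"hand":0.07,"x":0,"y":0,"z":0.15,"spin":-1.4},{"hand":0.07,"x":-0.02,"y":-0.02,"z":0.15,"spin":-2.8},{"hand":0.07,"x":-0.045,"y":-0.045,"z":0.15,"spin":-4.2},{"hand":0.07,"x":-0.07,"y":-0.07,"z":0.15,"spin":-5.6},{"hand":0.07,"x":-0.095,"y":-0.09,"z":0.15,"spin":-7},{"hand":0.07,"x":-0.12,"y":-0.115,"z":0.15,"spin":-8.4},{"hand":0.07,"x":-0.145,"y":-0.135,"z":0.15,"spin":-9.8},{"hand":0.07,"x":-0.17,"y":-0.155,"z":0.15,"spin":-11.2},{"hand":0.07,"x":-0.195,"y":-0.175,"z":0.15,"spin":-12.6},{"hand":0.07,"x":-0.2065,"y":-0.1775,"z":0.15,"spin":-14},{"hand":0.07,"x":-0.2065,"y":-0.1775,"z":0.15,"spin":-14},{"hand":0.07,"x":-0.2065,"y":-0.1775,"z":0.15,"spin":-14}]'
python3 -m handwheel '[{"hand":0.07,"x":0,"y":0,"z":-0.03,"spin":0},{"hand":0.07,"x":0,"y":0,"z":-0.07,"spin":0},{"hand":0.07,"x":0,"y":0,"z":-0.11,"spin":0},{"hand":0.07,"x":0,"y":0,"z":-0.14,"spin":0},{"hand":0.07,"x":0,"y":0,"z":-0.1555,"spin":0},{"hand":0.07,"x":0,"y":0,"z":-0.1555,"spin":0},{"hand":0.02,"x":0,"y":0,"z":-0.1555,"spin":0},{"hand":0.02,"x":0,"y":0,"z":-0.1555,"spin":0},{"hand":0.02,"x":0,"y":0,"z":-0.1555,"spin":0},{"hand":0.02,"x":0,"y":0,"z":-0.1555,"spin":0},{"hand":0.02,"x":0,"y":0,"z":-0.1555,"spin":0},{"hand":0.02,"x":0,"y":0,"z":-0.1555,"spin":0},{"hand":0.02,"x":0,"y":0,"z":-0.1555,"spin":0},{"hand":0.02,"x":0,"y":0,"z":-0.1555,"spin":0},{"hand":0.02,"x":0,"y":0,"z":-0.1555,"spin":0},{"hand":0.02,"x":0,"y":0,"z":-0.1555,"spin":0}]'
```

```text
t: 38.47
eef_pos: [456.8, -323.5, 195.5]
tcp_rot: [3.141, -0.0, 0.456]
ft_force: [0.2, -0.2, -0.5]
opening: 0.736
t: 39.8
eef_pos: [457.1, -323.5, 40.4]
tcp_rot: [3.141, -0.001, 0.454]
ft_force: [0.1, 0.9, 6.5]
opening: 0.378
```

```bash
python3 -m handwheel '[{"hand":0.02,"x":0,"y":0,"z":0.03,"spin":0},{"hand":0.02,"x":0,"y":0,"z":0.07,"spin":0},{"hand":0.02,"x":0,"y":0,"z":0.11,"spin":0},{"hand":0.02,"x":0.01,"y":0.02,"z":0.13,"spin":-1},{"hand":0.02,"x":0.03,"y":0.05,"z":0.13,"spin":-2},{"hand":0.02,"x":0.05,"y":0.08,"z":0.13,"spin":-3},{"hand":0.02,"x":0.07,"y":0.11,"z":0.13,"spin":-4},{"hand":0.02,"x":0.09,"y":0.14,"z":0.13,"spin":-5},{"hand":0.02,"x":0.11,"y":0.17,"z":0.13,"spin":-5.5},{"hand":0.02,"x":0.13,"y":0.2,"z":0.13,"spin":-5.5},{"hand":0.02,"x":0.15,"y":0.23,"z":0.13,"spin":-5.5},{"hand":0.02,"x":0.17,"y":0.26,"z":0.13,"spin":-5.5},{"hand":0.02,"x":0.19,"y":0.285,"z":0.13,"spin":-5.5},{"hand":0.02,"x":0.2095,"y":0.302,"z":0.13,"spin":-5.5},{"hand":0.02,"x":0.2095,"y":0.302,"z":0.13,"spin":-5.5},{"hand":0.02,"x":0.2095,"y":0.302,"z":0.1,"spin":-5.5},{"hand":0.02,"x":0.2095,"y":0.302,"z":0.07,"spin":-5.5},{"hand":0.02,"x":0.2095,"y":0.302,"z":0.045,"spin":-5.5},{"hand":0.02,"x":0.2095,"y":0.302,"z":0.03,"spin":-5.5},{"hand":0.02,"x":0.2095,"y":0.302,"z":0.03,"spin":-5.5}]'
python3 -m handwheel '[{"hand":0.02,"x":0,"y":0,"z":-0.015,"spin":0},{"hand":0.02,"x":0,"y":0,"z":-0.022,"spin":0},{"hand":0.02,"x":0,"y":0,"z":-0.0247,"spin":0},{"hand":0.02,"x":0,"y":0,"z":-0.0247,"spin":0},{"hand":0.02,"x":0,"y":0,"z":-0.0247,"spin":0}]'
```

```text
t: 41.47
eef_pos: [664.3, -21.4, 65.9]
tcp_rot: [-3.141, 0.006, -0.026]
ft_force: [-0.9, -0.4, -2.6]
opening: 0.381
t: 41.88
eef_pos: [666.7, -21.4, 45.9]
tcp_rot: [3.141, -0.001, -0.026]
ft_force: [-0.6, 0.1, -2.9]
opening: 0.374
```

```bash
python3 -m handwheel '[{"hand":0.055,"x":0,"y":0,"z":0,"spin":0},{"hand":0.055,"x":0,"y":0,"z":0,"spin":0},{"hand":0.055,"x":0,"y":0,"z":0,"spin":0},{"hand":0.055,"x":0,"y":0,"z":0,"spin":0},{"hand":0.055,"x":0,"y":0,"z":0.03,"spin":0},{"hand":0.055,"x":0,"y":0,"z":0.07,"spin":0},{"hand":0.055,"x":0,"y":0,"z":0.11,"spin":0},{"hand":0.055,"x":0,"y":0,"z":0.15,"spin":0},{"hand":0.055,"x":-0.02,"y":-0.03,"z":0.18,"spin":0},{"hand":0.055,"x":-0.04,"y":-0.06,"z":0.18,"spin":0},{"hand":0.055,"x":-0.06,"y":-0.09,"z":0.18,"spin":0},{"hand":0.055,"x":-0.08,"y":-0.12,"z":0.18,"spin":0},{"hand":0.055,"x":-0.1,"y":-0.15,"z":0.18,"spin":0},{"hand":0.055,"x":-0.1,"y":-0.18,"z":0.18,"spin":0},{"hand":0.055,"x":-0.1,"y":-0.21,"z":0.18,"spin":0},{"hand":0.055,"x":-0.1,"y":-0.24,"z":0.18,"spin":0},{"hand":0.055,"x":-0.1,"y":-0.25,"z":0.18,"spin":0},{"hand":0.055,"x":-0.1,"y":-0.25,"z":0.18,"spin":0}]'
python3 - <<'E'
from h import *
s=read_camera('side'); c=read_camera('scene')
cv2.imwrite('pics/f1.png',cv2.resize(s['img'][110:310,200:480,::-1],(798,570),interpolation=2))
cv2.imwrite('pics/f2.png',cv2.resize(c['img'][130:290,180:500,::-1],(800,400),interpolation=2))
E
```

```text
t: 43.38
eef_pos: [566.1, -273.4, 224.7]
tcp_rot: [3.141, -0.0, -0.029]
ft_force: [0.5, 0.5, -1.0]
opening: 0.579
```

View pics/f1.png

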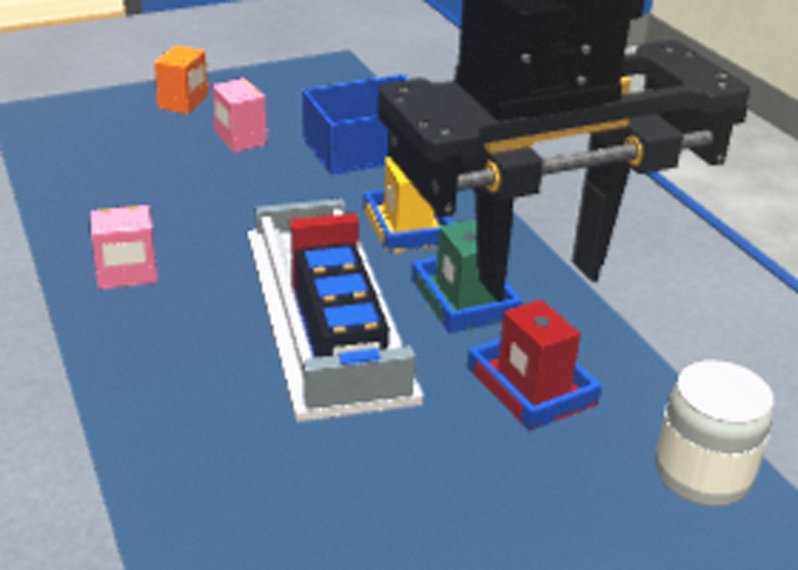

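View pics/f2.png

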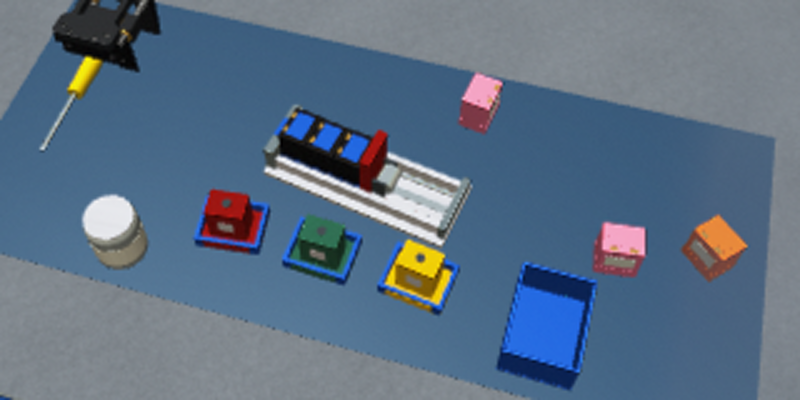

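```bash
python3 -c "
from cell import *
print(state()['qvel'].round(3)); print(job_done())"
```

```text
[ 0.024 -0.008  0.008 -0.     0.     0.001]
the job is handed in; nothing more can be done
None
```

The job is done and handed in at about 43 s of robot time. I took the yellow block out of the rack first. Only three battery packs were on the bench, and I loaded all three one behind another, pressing the carriage back for each. The yellow, red and green blocks went upright into the slots of their own colours.

- **Packs:** in the last side and scene pictures the three stand upright with level tops, in contact between the stop and the red carriage. The side camera put them about 40 mm apart, as expected for 40 mm packs.
- **Blocks:** all three look upright and fully down in their slots. This rests on the pictures and on the arm's height when it released each one.
- **Bystanders:** the tin, bin and screwdriver and the pink and orange look-alikes look untouched. I saw no pack knocked aside.
- **Forces:** no reading printed after a move was over about 10 N, with nothing printed during the moves. The arm was clear of everything at hand-in.

Two checks disagreed or were unclear:

- **Rack centre line:** my measurements of it differed by 2 to 4 mm, so I shifted the target about 2 mm before seating the first pack.
- **Last pack:** the vertical force still read −3.6 N just before release, which did not clearly show it resting on the floor. I lowered it another 1 mm before letting go, and the later pictures show it level with the other two.

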